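# Close-pack hexagonal mirror segments in the bonding tray

### The job

Take the two silver hexagonal mirror segments from the sloping rack and lay them mirror-side down in the bonding tray, side by side in front of the gold one, then slide the blue gate toward the V corner until its jaws close the pack up: gold fully home in the corner, all three lying flat with their flat faces touching. A hidden bolt under the round black knob may or may not be holding the gate: if the gate will not move, turn the knob counter-clockwise to free it. Leave the dark blank in the rack and everything else where it stands.

Things in the scene. Friction and masses are not known exactly. Their poses are not given: they have to be found in the camera images.
- seg_gold: gold-coloured hexagonal plate 46 mm across flats (53.1 across corners), 12 mm thick, black hexagonal post on its back, 16 mm across flats, 30 mm tall, flats parallel to the plate's; about 90 g, plate slippery. Starts flat in the tray, loose, 3 to 8 mm short of home in the V corner and turned up to 0.08 rad. Origin: centre of the mirror face (underside); z along the post, x normal to one of the flats
- seg_silver_1: silver-coloured hexagonal plate 46 mm across flats (53.1 across corners), 12 mm thick, black hexagonal post on its back, 16 mm across flats, 30 mm tall, flats parallel to the plate's; about 90 g, plate slippery. Starts on the sloping rack, its post leaning 35 degrees to the rack's front. Origin: centre of the mirror face (underside); z along the post, x normal to one of the flats
- seg_silver_2: silver-coloured hexagonal plate 46 mm across flats (53.1 across corners), 12 mm thick, black hexagonal post on its back, 16 mm across flats, 30 mm tall, flats parallel to the plate's; about 90 g, plate slippery. Starts on the sloping rack, its post leaning 35 degrees to the rack's front. Origin: centre of the mirror face (underside); z along the post, x normal to one of the flats
- seg_blank: dark green (uncoated) hexagonal plate 46 mm across flats (53.1 across corners), 12 mm thick, black hexagonal post on its back, 16 mm across flats, 30 mm tall, flats parallel to the plate's; about 90 g, plate slippery. Starts on the sloping rack, its post leaning 35 degrees to the rack's front. Leave it there. Origin: centre of the mirror face (underside); z along the post, x normal to one of the flats
- rack: white fixed rack, 85 x 190 mm; its deck slopes at 35 degrees, low edge to its -x (about the robot's right), with three places 62 mm apart along y; which segment lies where varies. The segments rest with a flat against an 8 mm high lip at the low edge; low ribs (5 mm) part the places. Origin: centre of the underside, on the worktop, z up
- tray: fixed aluminium tray, 190 (x) x 170 (y) mm, floor 6 mm up. Origin: centre of underside; x to its back, away from the robot. At the back two 10 mm walls form a 120 degree V corner open to -x. Packed, flats face +30, -30 and 90 degrees from x, and centres are at (40, -18, 6) mm for gold, (0.2, 5, 6) and (0.2, -41, 6) for silver. A grey lock housing, 28 mm high, stands at its left (+y)
- corner_seat (a point): point on the tray's floor where the centre of the gold segment's underside lies when it is fully home in the V corner; axes as the tray's
- gate (a joint): travel in m of the blue gate (crossbar with two jaws, 142 mm wide, tops 19 mm above the worktop) along the tray's +x: 0 open (starts within 1 mm of it), about 0.028 closed on the pack, stop at 0.032. Friction about 2 N, stays where left. Locked, it stops dead within about 4 mm. Closing the pack up takes a push of up to 20 N. Open, each jaw is 24 mm clear of a packed silver's outer front flat
- gate_handle (a point): top centre of the gate's upright black handle, 16 x 16 mm (sides along the tray's axes) and 34 mm tall, top 51 mm above the worktop; push it along the tray's +x to close the gate
- lock_knob_top (a point): top centre of the round black lock knob (30 mm diameter, 20 mm tall, upright axis, top 51 mm above the worktop) on the grey housing; this point does not turn. The knob turns 1.3 rad between stops, friction 0.08 N m, and locks the gate unless within about 0.4 rad of its counter-clockwise stop (seen from above); nothing shows which. Counter-clockwise to the stop always frees the gate
- rinse_bottle: white bottle with a red cap, 64 mm across and 146 mm tall, standing between tray and rack; leave it. Origin: centre of its underside
- post_holder: black tube with a side screw, 25 x 40 mm, 51 mm tall, standing behind the rack; leave it. Origin: centre of its underside
- dust_cap: flat black cap, 48 mm across and 15 mm tall, by the low edge of the rack; leave it. Origin: centre of its underside
- feedthrough: upright steel rod with brass pins, 24 mm across and 96 mm tall, beside the tray's right side; leave it. Origin: centre of its underside
- kf_ring: steel and black ring, 41 mm across and 14 mm tall, beside the tray's right side; leave it. Origin: centre of its underside
Not all that is in view belongs to the job. There is more than one size of the seg_gold; the one meant has the size given above.

How it is judged:
By the outcome, as a careful person would: the job done as asked, in the order asked, and still so for the second after the job is handed in, with the robot touching nothing.
It also fails if it takes over 72 s, if anything falls off the work surface, if the arm or the gripper's body presses on something with over 40 N, if the wrist force passes 120 N, or if a joint passes its speed limit or range.

### The arm

A 7-joint arm with a two-finger parallel gripper is mounted at the origin on a cart in front of the work surface, level with it; the furniture and walls round the work are solid. World frame = base frame: x ahead of the robot, y to its left, z up, the work surface at z = 0. Lengths are in m, angles in degrees, forces in N, time in s.
With the tool pointing down it reaches from about 0.4 to 0.925 m from the base axis. Payload 5.6 kg.
Tool frame: the origin (TCP) lies on the centre line of the jaws, within the pads' length; the fingertips stand 19 mm ahead of it and the grasp point (between the pads) is the TCP; y points along the fingers, z is the direction in which the jaws open and shut, and the axes are right-handed (so a half turn about y gives the same grasp; the last joint's range is limited). The gripper opens to 85 mm and grips with 20 to 120 N. Pads are 22 mm wide; open, the fingers measure 114 mm over their backs; the gripper's body (76 mm by 85 mm) begins 54 mm behind the grasp point. The pads swing forward as they close: fully open they stand 13 mm farther back than shut.
Start: joints at [-69.901, 26.786, -0.665, 91.828, 0.344, 61.387, -3.226], TCP at [0.249, 0.6, 0.25] pointing down, gripper open.
Joint ranges: [-144.91, 144.91], [-17.63, 115.5], [-89.93, 88.59], [15.96, 139.68], [-74.01, 254.01], [8.47, 105.57], [-167.45, 167.45]. Speed limits (degrees/s): [147.25, 147.25, 180, 180, 180, 180, 180].

### API

Orientations are given as [roll, pitch, yaw] about the fixed x, y, z axes, in that order (R = Rz(yaw) Ry(pitch) Rx(roll)).
In Python, from workcell import env, vision, close_job gives the robot as it stands. The module is installed in compiled form; this text tells all that it offers.
- The arm moves only by the tool play_rows, never from a script. Its argument "commands" is a list that holds one entry, the list of rows, each a list of 4 numbers: the shift along the world's x, y, z in cm, then the turn about the world's z in rad. In form: [[[tx, ty, tz, spin], ...]]. A call has 1 to 20 rows; each row is the pose to reach, as a shift and turn from the pose commanded when the call began; what a row does not reach only later rows make up. A row lasts 1/12 s, in which the tool goes at most 41.7 mm and 7.16 degrees, less where a joint would pass 70% of its speed; a pose out of reach is approached as far as the arm can. A call with a gripper value outside its range is refused whole. "claw" is the finger opening in cm, from 0 to 8.54, set as the call begins (left out, the last holds). The fingers move at their own pace and stop on an object; "grip_force" is the grip in N (left out, the last holds). Time passes only in rows, so rows that repeat a pose let the fingers close. It gives the time, the measured TCP pose, the force and the opening at its end, in the units of the state.
- env.read_state(): the state, without advancing time (a new reading comes with each control period).
- vision.get_image(name): name is "scene" or "top"; returns the picture (420x560x3 uint8, red, green, blue); there is no depth.
- vision.calibration(name): a dict with "fov_y" (degrees; the focal length in pixels is half the picture's height over the tangent of half this angle, whatever the lens; pixels are square), "cx", "cy" (the principal point, pixels), "position" and "rotation" of the camera in the world. Camera axes: x right, y down, z forward; pixel columns grow to the right and rows downward; lengths in m; the calibration is good to about 2 mm. A picture is of the moment at which its call begins. calibration takes no time and is no camera call.
- close_job(): hands the job in, once; it reports no verdict.
The state is a dict: "clock": time; "joint_positions": joint angles; "qd": joint speeds; "effort": joint torques, N m; "tool_pos": TCP position; "tool_rot": TCP orientation; "contact_force": force on the tool from outside, world axes, zero at the start; "torque": the same for the moment, N m; "finger_gap": finger opening in m.
Only numpy, scipy, OpenCV 4.12 (cv2) and the standard library are available. Lean on these libraries where they do the work, as an engineer would, in place of code of your own. Each camera call takes 0.05 s, during which the arm holds its last target.

## Working session

There is one attempt and no reset: what is moved stays moved. The work goes in short steps, Python scripts to look and compute and a tool call to move; the robot and the scene stay as the last step left them, time stands still between calls to the robot, and variables do not carry over. Pictures are saved under pics/ and viewed, and the job is handed in when it is done.

Besides the shell and the picture viewer there is one more tool, called after ">>>" by a JSON object that holds its "api" and its "payload". play_rows: Moves the arm, as the interface text tells. Its arguments: {"type":"object","properties":{"commands":{"type":"array","items":{"type":"array","items":{"type":"array","items":{"type":"number"}}}},"claw":{"type":"number"},"grip_force":{"type":"number"}},"required":["commands"]}

```bash
mkdir -p pics
python3 - <<'E'
from workcell import env, vision
import cv2,json
s=env.read_state(); print(s)
for n in("scene","top"):
    im=vision.get_image(n); cv2.imwrite(f"pics/{n}0.png",im[:,:,::-1]); c=vision.calibration(n); print(n,c)
E
```

```text
{'clock': 0.0, 'joint_positions': array([-69.90144329,  26.83812236,  -0.66240034,  91.88318777,
         0.34303687,  61.38810628,  -3.223808  ]), 'qd': array([-0.0198583 , -0.06669834, -0.06682282,  0.03434567, -0.02735292,
        0.02439886, -0.15441373]), 'effort': array([-4.37412973e-05, -5.32376540e+01,  2.18652055e-02, -2.51303351e+01,
        1.15857800e-02,  7.91862840e-03,  8.38522425e-06]), 'tool_pos': array([0.24926728, 0.59970558, 0.24929788]), 'tool_rot': array([-9.01071757e+01, -7.82754410e-03, -2.25664660e+01]), 'contact_force': array([ 0.82050561, -0.38480596, -0.02961842]), 'torque': array([-0.05878167, -0.00869848, -0.02498589]), 'finger_gap': 0.08545625504953394}
scene {'fov_y': 52.82976268701441, 'cx': 281.33149607269087, 'cy': 214.4272464223473, 'position': array([-0.17056671, -0.97549544,  0.66168732]), 'rotation': array([-116.74028022,   -1.4569111 ,  -34.15399875])}
top {'fov_y': 56.19477490917739, 'cx': 277.77173219693526, 'cy': 210.7638390764458, 'position': array([ 0.41321804, -0.03702922,  1.11166   ]), 'rotation': array([-175.45474495,   -0.50980631,  -91.37363606])}
```

View pics/scene0.png

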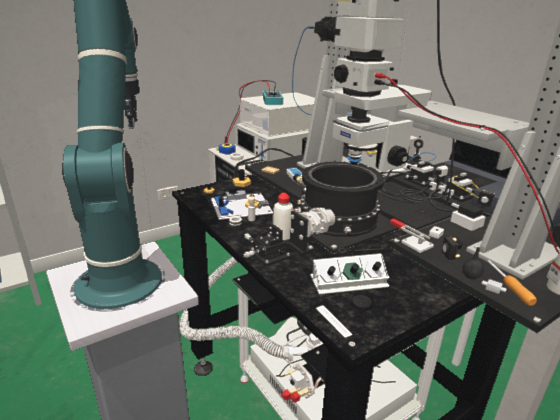

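View pics/top0.png

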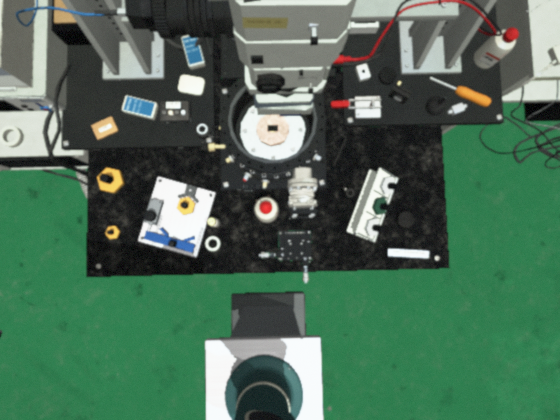

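Run:
```python
import cv2
t=cv2.imread("pics/top0.png"); s=cv2.imread("pics/scene0.png")
cv2.imwrite("pics/t_tray.png",cv2.resize(t[165:270,85:225],None,fx=5.6,fy=5.6,interpolation=cv2.INTER_CUBIC))
cv2.imwrite("pics/t_rack.png",cv2.resize(t[160:250,335:435],None,fx=6,fy=6,interpolation=cv2.INTER_CUBIC))
cv2.imwrite("pics/s_tray.png",cv2.resize(s[165:245,195:305],None,fx=7,fy=7,interpolation=cv2.INTER_CUBIC))
cv2.imwrite("pics/s_rack.png",cv2.resize(s[240:310,300:400],None,fx=8,fy=8,interpolation=cv2.INTER_CUBIC))
```

```text
(no output)
```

View pics/t_tray.png

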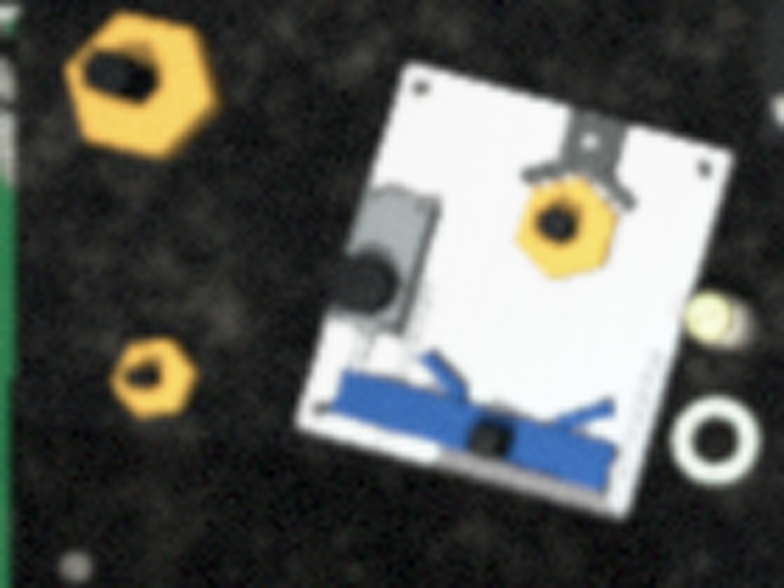

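View pics/t_rack.png

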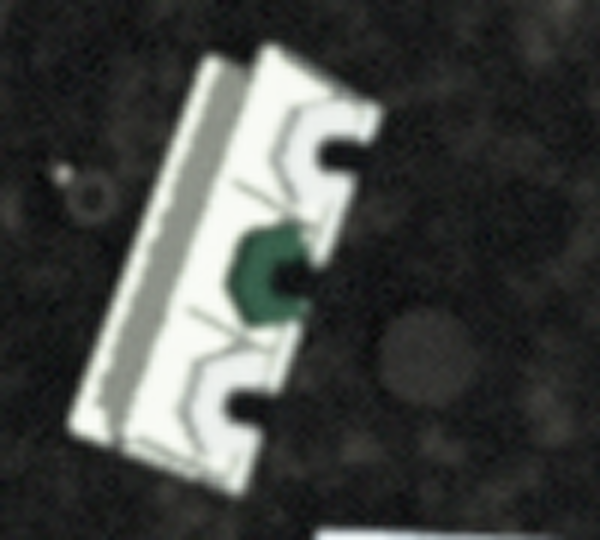

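View pics/s_tray.png

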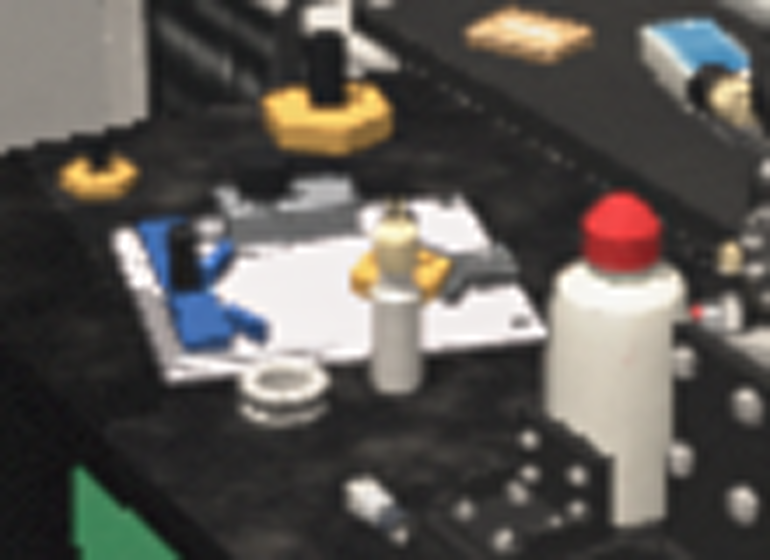

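View pics/s_rack.png

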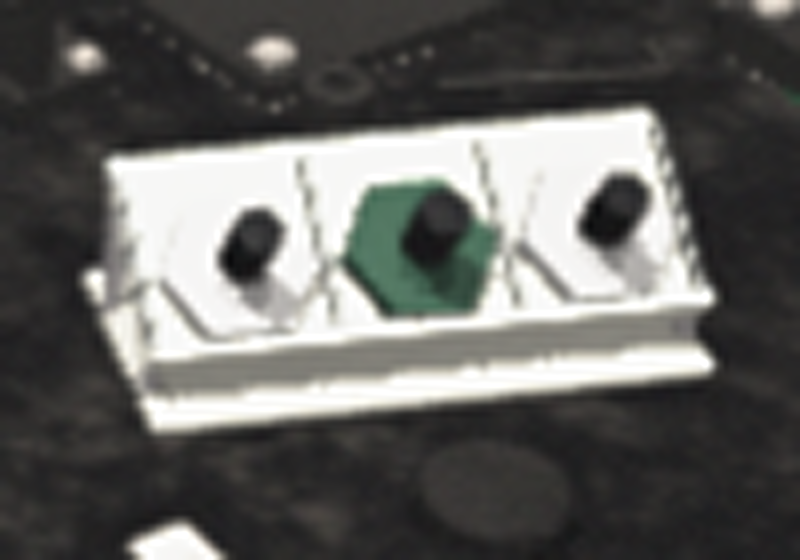

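```bash
cat > h.py <<'E'
from workcell import env, vision
import numpy as np, cv2
from scipy.spatial.transform import Rotation as R
from scipy.optimize import least_squares
C={}
for n in("scene","top"):
    c=vision.calibration(n); C[n]=(210/np.tan(np.radians(c["fov_y"]/2)),c["cx"],c["cy"],np.array(c["position"]),R.from_euler("xyz",c["rotation"],degrees=True).as_matrix())
def proj(n,P):
    f,cx,cy,p,M=C[n]; q=(np.atleast_2d(P)-p)@M
    return np.c_[cx+f*q[:,0]/q[:,2],cy+f*q[:,1]/q[:,2]]
def ray(n,uv,z):
    f,cx,cy,p,M=C[n]; d=M@np.array([(uv[0]-cx)/f,(uv[1]-cy)/f,1]); return p+d*(z-p[2])/d[2]
def tri(uvs,uvt):
    g=lambda X:np.r_[proj("scene",X)[0]-uvs,proj("top",X)[0]-uvt]
    r=least_squares(g,[.5,0,.05]); return r.x,r.fun
E
python3 - <<'E'
from h import *
print(proj("scene",[0,0,0]),proj("top",[0,0,0]), proj("scene",[.249,.6,.25]),proj("top",[.249,.6,.25]))
k=lambda u,v:(85+(u)/5.6-.4,165+v/5.6-.4)
for nm,p,z in[("tray BL",(405,65),.006),("BR",(733,152),.006),("FR",(625,520),.006),("FL",(297,427),.006),
  ("V apexish",(590,140),.016),("gold post top",(555,222),.048),("handle top",(490,435),.051),("knob",(367,278),.051),("gold plate",(566,228),.018)]:
    print(nm,k(*p),ray("top",k(*p),z).round(4))
m=lambda u,v:(335+u/6-.4,160+v/6-.4); s=lambda u,v:(300+u/8-.4,240+v/8-.4)
for nm,a,b in[("post silv A",(268,225),(245,405)),("blank",(450,205),(298,282)),("silvB",(630,190),(340,155))]:
    pass
for nm,a,b in[("lip near low corner",(155,432),(0,0))]: pass
for nm,a in[("lower strip L",(68,428)),("deck bottom right",(240,495)),("top right",(383,107)),("top left",(212,52)),("ridge top",(265,42))]:
    print(nm,m(*a),ray("top",m(*a),0).round(4),ray("top",m(*a),.05).round(4))
for nm,a in[("front base L",(155,432)),("front base R",(712,370))]:
    print(nm,ray("scene",s(*a),0).round(4))
for nm,a in[("dc", (495,490))]: print(ray("scene",s(*a),.015))
print(ray("top",m(428,357),.015))
E
```

```text
[[118.59378655 281.79586058]] [[264.23340878 393.97666762]] [[132.33046185 122.65589531]] [[-22.5006954  326.41552041]]
tray BL (156.92142857142855, 176.20714285714286) [0.607  0.2908 0.006 ]
BR (215.49285714285713, 191.74285714285713) [0.5589 0.1257 0.006 ]
FR (196.20714285714286, 257.4571428571429) [0.3756 0.1815 0.006 ]
FL (137.63571428571427, 240.85) [0.4257 0.3445 0.006 ]
V apexish (189.95714285714286, 189.6) [0.5652 0.1956 0.016 ]
gold post top (183.70714285714286, 204.24285714285713) [0.5212 0.206  0.048 ]
handle top (172.1, 242.27857142857144) [0.4191 0.2369 0.051 ]
knob (150.13571428571427, 214.24285714285713) [0.4959 0.2957 0.051 ]
gold plate (185.67142857142858, 205.31428571428572) [0.5211 0.2074 0.018 ]
lower strip L (345.93333333333334, 230.9333333333333) [ 0.4396 -0.2404  0.    ] [ 0.4385 -0.2312  0.05  ]
deck bottom right (374.6, 242.1) [ 0.4062 -0.3202  0.    ] [ 0.4066 -0.3075  0.05  ]
top right (398.43333333333334, 177.43333333333334) [ 0.589  -0.3966  0.    ] [ 0.5811 -0.3805  0.05  ]
top left (369.93333333333334, 168.26666666666665) [ 0.6173 -0.316   0.    ] [ 0.6081 -0.3035  0.05  ]
ridge top (378.7666666666667, 166.6) [ 0.6216 -0.3416  0.    ] [ 0.6122 -0.3279  0.05  ]
front base L [ 0.4115 -0.3183  0.    ]
front base R [ 0.5881 -0.3907  0.    ]
[ 0.46827626 -0.41124495  0.015     ]
[ 0.4683812  -0.40713626  0.015     ]
```

Run:
```python
import cv2,numpy as np
t=cv2.imread("pics/top0.png"); s=cv2.imread("pics/scene0.png")
g=lambda a:(255*(a/255.)**.4).astype(np.uint8)
a=cv2.resize(g(t[170:245,345:420]),None,fx=8,fy=8,interpolation=cv2.INTER_CUBIC)
cv2.imwrite("pics/t_rack2.png",a)
cv2.imwrite("pics/s_rack2.png",cv2.resize(g(s[245:310,305:400]),None,fx=8,fy=8,interpolation=cv2.INTER_CUBIC))
```

```text
(no output)
```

View pics/t_rack2.png

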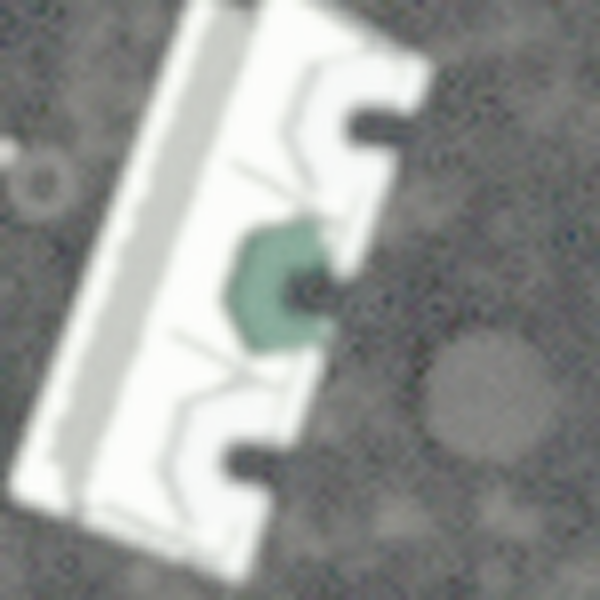

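View pics/s_rack2.png

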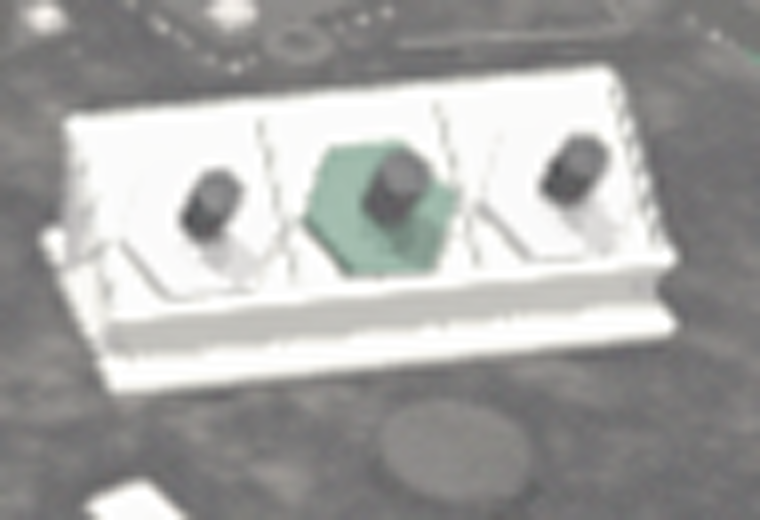

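```bash
cat > fit.py <<'E'
from h import *
t=lambda u,v:np.array((345+(u+.5)/8-.5,170+(v+.5)/8-.5)); s=lambda u,v:np.array((305+(u+.5)/8-.5,245+(v+.5)/8-.5))
def seg(P,yaw,tilt=35):
    # rack frame: x upslope. seg z leans to -x
    Rm=R.from_euler("z",yaw).as_matrix()@R.from_euler("y",-tilt,degrees=True).as_matrix()
    hexc=lambda af,z:np.array([[af/np.sqrt(3)*np.cos(a),af/np.sqrt(3)*np.sin(a),z] for a in np.radians([30,90,150,210,270,330])])
    f=lambda L:P+np.atleast_2d(L)@Rm.T
    return f,hexc
# hex corner idx: 0 upslope+y(near, since rack y=-worldx), 1 +y, 2 low+y,3 low-y,4 -y,5 up-y
obs=[("top",t(248,228),5,12),("top",t(228,293),0,12),("top",t(258,350),1,12),("top",t(305,215),4,12),
("scene",s(337,148),0,12),("scene",s(400,140),5,12),("scene",s(458,188),4,12),("scene",s(305,208),1,12),("scene",s(408,176),"c",42)]
def res(x):
    f,h=seg(x[:3],x[3]); out=[]
    for n,uv,k,z in obs:
        L=[0,0,z/1000] if k=="c" else h(.046,z/1000)[k]
        out+=list(proj(n,f(L))[0]-uv)
    return np.array(out)
if __name__=="__main__":
    r=least_squares(res,[.5,-.32,.04,1.18],loss="soft_l1"); print(r.x,np.degrees(r.x[3])); print(res(r.x).reshape(-1,2).round(2))
    np.save("green.npy",r.x)
    for nm,T in(("t_rack2",("top",345,170)),("s_rack2",("scene",305,245))):
        im=cv2.imread(f"pics/{nm}.png"); yv=np.array([-np.sin(r.x[3]),np.cos(r.x[3]),0])
        for k in(-1,0,1):
            f,h=seg(r.x[:3]+k*.062*yv,r.x[3])
            for L,c in((h(.046,.012),(0,0,255)),(h(.046,0),(255,0,255)),(h(.016,.012),(0,255,255)),(h(.016,.042),(0,255,0))):
                q=((proj(T[0],f(L))-T[1:]+.5)*8-.5).round().astype(int); cv2.polylines(im,[q],1,c,1)
        cv2.imwrite(f"pics/{nm}_o.png",im)
E
python3 fit.py
```

```text
[ 0.51174302 -0.32237834  0.03182352  1.21401533] 69.5579544642947
[[ 0.6  -1.13]
 [ 0.08 -0.03]
 [ 0.17  0.1 ]
 [ 0.23 -1.26]
 [-1.7  -0.32]
 [-0.12 -0.43]
 [-0.37  1.15]
 [-0.31  0.97]
 [-0.05 -0.48]]
```

View pics/t_rack2_o.png

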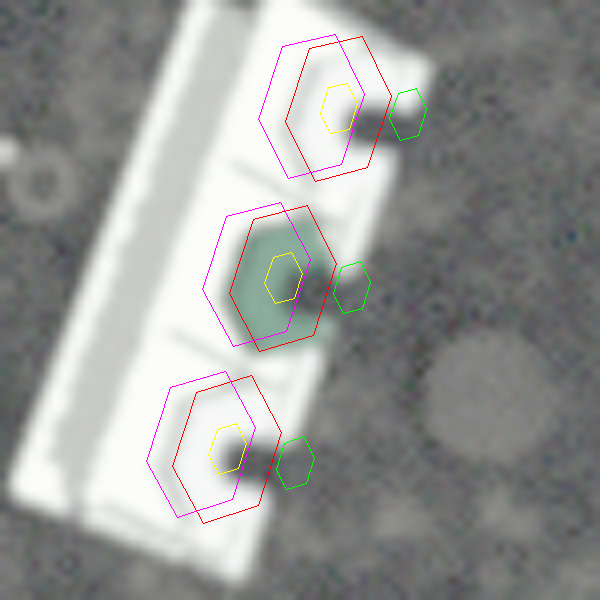

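View pics/s_rack2_o.png

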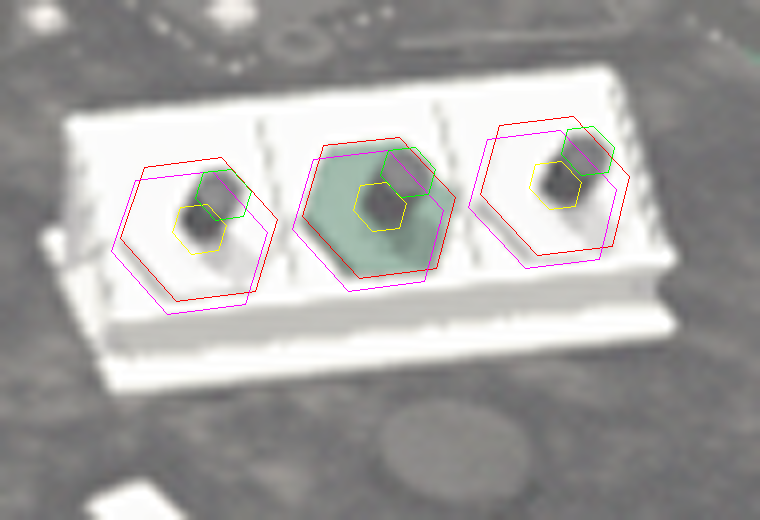

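```bash
cat > fit2.py <<'E'
from fit import *
from scipy.optimize import minimize
ims={n:cv2.imread(f"pics/{n}0.png").astype(float) for n in("top","scene")}
roi={"top":(345,170,75,75),"scene":(305,245,95,65)}
G={}
for n,(u,v,w,h) in roi.items():
    b=ims[n][v:v+h,u:u+w]; g=(b[...,1]-b[...,2]); G[n]=np.clip(g/ (55 if n=="top" else 55),0,1)
    print(n,np.percentile(g,[50,95,99,100]))
S=8
def poly(n,pts):
    u,v,w,h=roi[n]; m=np.zeros((h*S,w*S),np.uint8)
    q=((proj(n,pts)-[u,v]+.5)*S-.5); hull=cv2.convexHull(q.astype(np.float32))
    cv2.fillConvexPoly(m,(hull*16).round().astype(np.int32),255,shift=4); return m/255.
def rend(n,x):
    f,h=seg(x[:3],x[3])
    m=poly(n,f(np.r_[h(.046,0),h(.046,.012)]))*(1-poly(n,f(np.r_[h(.016,.012),h(.016,.042)])))
    return cv2.GaussianBlur(cv2.resize(m,None,fx=1/S,fy=1/S,interpolation=cv2.INTER_AREA),(0,0),.5)
def cost(x,d=False):
    c=0
    for n in G:
        m=rend(n,x); a=(m*G[n]).sum()/(m*m).sum() # amplitude
        c+=((G[n]-a*m)**2).sum()
    return c
if __name__=="__main__":
    best=None
    for dx in(0,.004):
      for dz in (0,.006):
        x0=np.load("green.npy")+[dx,-.003,dz,-.02]
        r=minimize(cost,x0,method="Nelder-Mead",options=dict(initial_simplex=np.array([x0]+[x0+np.eye(4)[i]*[.004,.004,.004,.05][i] for i in range(4)]),maxiter=300,xatol=1e-5,fatol=1e-3))
        print(r.x,r.fun)
        if best is None or r.fun<best.fun: best=r
    np.save("green2.npy",best.x); x=best.x; yaw=np.radians(67.7); print(np.degrees(x[3]))
    for nm,T in(("t_rack2",("top",345,170)),("s_rack2",("scene",305,245))):
        im=cv2.imread(f"pics/{nm}.png"); yv=np.array([-np.sin(yaw),np.cos(yaw),0])
        for k in(-1,0,1):
            f,h=seg(x[:3]+k*.062*yv,yaw)
            for L,c in((h(.046,.012),(0,0,255)),(h(.046,0),(255,0,255)),(h(.016,.012),(0,255,255)),(h(.016,.042),(0,255,0))):
                q=((proj(T[0],f(L))-T[1:]+.5)*8-.5).round().astype(int); cv2.polylines(im,[q],1,c,1)
        cv2.imwrite(f"pics/{nm}_o2.png",im)
E
python3 fit2.py
```

```text
top [ 2.  8. 36. 42.]
scene [-1.  1. 36. 39.]
[ 0.5079753  -0.32774476  0.03807279  1.20990533] 36.600319821620076
[ 0.50754158 -0.32764803  0.03861986  1.25049121] 36.89020853200438
[ 0.50804539 -0.32767353  0.03862402  1.22189865] 36.61696589325837
[ 0.50761954 -0.32765277  0.03843066  1.26200377] 36.94420767963355
69.32246876329422
```

View pics/t_rack2_o2.png

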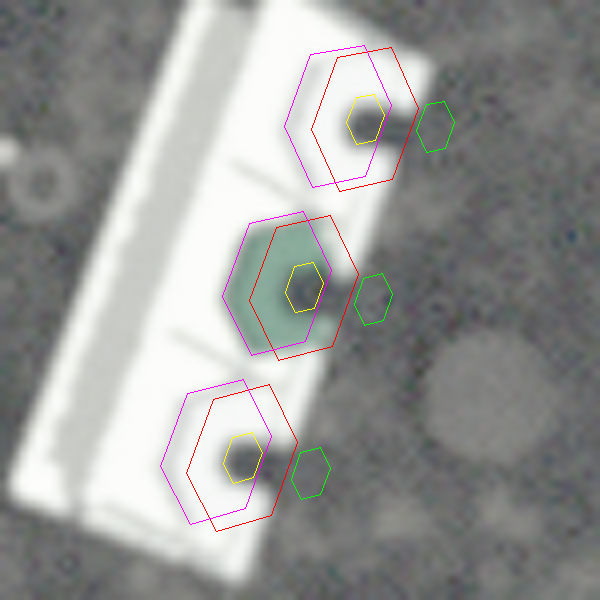

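View pics/s_rack2_o2.png

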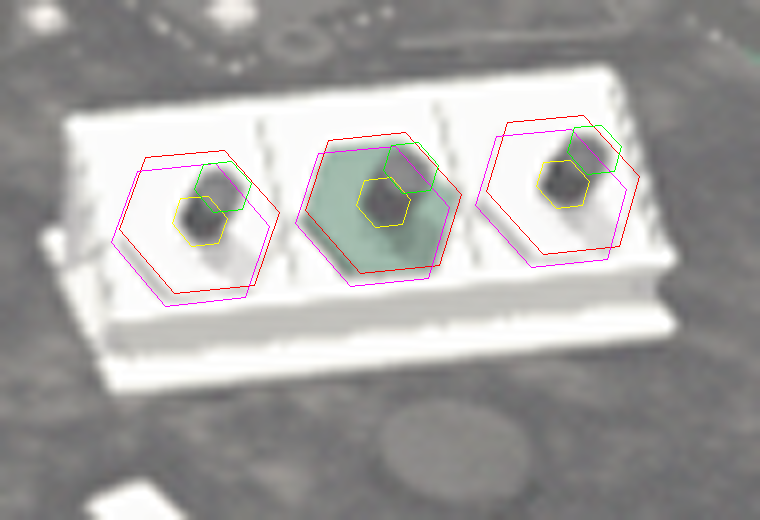

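>>> {"api": "play_rows", "payload": {"commands": [[[4,-10,1,-0.1],[10,-25,2,-0.4],[20,-50,2,-0.7],[20,-50,2,-0.7],[20,-50,2,-0.7],[20,-50,2,-0.7],[20,-50,2,-0.7],[20,-50,2,-0.7],[20,-50,2,-0.7],[20,-50,2,-0.7],[20,-50,2,-0.8],[20,-60,2,-0.9],[20,-70,2,-1.1],[20,-80,1,-1.3],[20,-91.9,-5,-1.56],[19.6,-91.9,-9,-1.56],[19.6,-91.9,-9,-1.56],[19.6,-91.9,-9,-1.56],[19.6,-91.9,-9,-1.56],[19.6,-91.9,-9,-1.56]]], "claw": 4.0, "grip_force": 40}}

```text
clock: 1.77
tool_pos: [0.441, -0.1908, 0.1991]
tool_rot: [-90.0, 0.0, -111.9]
contact_force: [0.4, 0.7, 0.1]
finger_gap: 0.04
```

>>> {"api": "play_rows", "payload": {"commands": [[[0.4,-12.8,-3.9,0],[0.4,-12.8,-3.9,0],[0.4,-12.8,-3.9,0],[0.4,-12.8,-3.9,0],[0.4,-12.8,-3.9,0],[0.4,-12.8,-3.9,0]]]}}

```text
clock: 2.27
tool_pos: [0.4448, -0.3169, 0.1601]
tool_rot: [-90.1, 0.0, -112.0]
contact_force: [0.3, -0.8, 0.1]
finger_gap: 0.04
```

Run:
```python
from workcell import env, vision
import cv2
s=env.read_state(); print(s["clock"],s["tool_pos"],s["tool_rot"],s["finger_gap"])
for n,(u,v,w,h) in{"top":(320,150,110,100),"scene":(290,200,120,110)}.items():
    im=vision.get_image(n)[:,:,::-1]; cv2.imwrite(f"pics/{n}1.png",im); cv2.imwrite(f"pics/{n}1c.png",cv2.resize(im[v:v+h,u:u+w],None,fx=5,fy=5,interpolation=cv2.INTER_CUBIC))
```

```text
2.2667 [ 0.44477724 -0.31694944  0.16008009] [-9.00968622e+01  1.72604366e-02 -1.12020362e+02] 0.04003266982768391
```

View pics/scene1c.png

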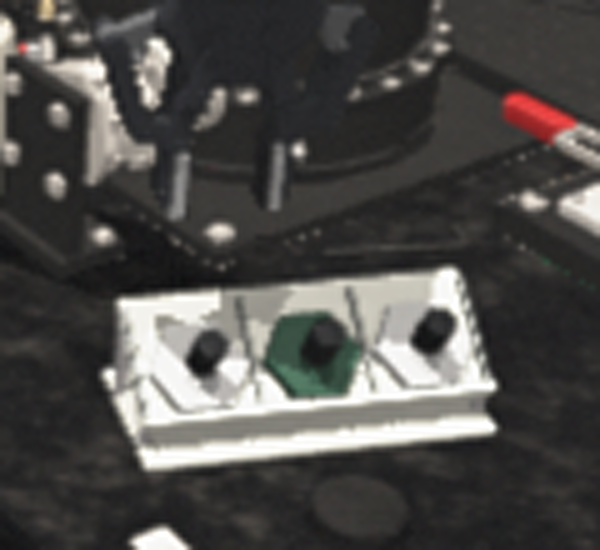

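View pics/top1c.png

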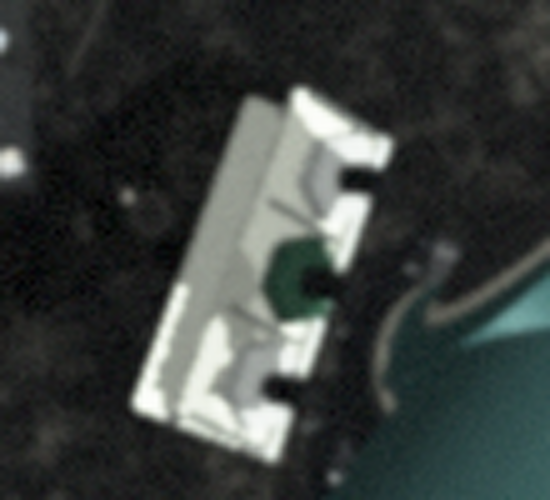

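>>> {"api": "play_rows", "payload": {"commands": [[[0,0,-3,0],[0,0,-5,0],[0,0,-6.5,0],[0,0,-7.7,0],[0,0,-8.6,0],[0,0,-8.6,0],[0,0,-8.6,0]]]}}

```text
clock: 2.95
tool_pos: [0.4457, -0.3168, 0.0749]
tool_rot: [-90.0, 0.0, -111.9]
contact_force: [0.2, -0.4, -0.2]
finger_gap: 0.0399
```

```bash
cat > shot.py <<'E'
import sys
from workcell import env, vision
import cv2,numpy as np
tag=sys.argv[1]
for a in sys.argv[2:]:
    n,u,v,w,h,f=a.split(","); u,v,w,h,f=map(int,(u,v,w,h,f))
    im=vision.get_image(n)[:,:,::-1]; cv2.imwrite(f"pics/{n}{tag}.png",im)
    c=(255*(im[v:v+h,u:u+w]/255.)**.6).astype(np.uint8)
    cv2.imwrite(f"pics/{n}{tag}c.png",cv2.resize(c,None,fx=f,fy=f,interpolation=cv2.INTER_CUBIC))
s=env.read_state(); print(s["clock"],s["tool_pos"].round(4),s["contact_force"].round(1),s["finger_gap"])
E
python3 shot.py 2 scene,290,200,110,100,7
```

```text
3.0 [ 0.446  -0.3172  0.0754] [ 0.5 -0.5  0.9] 0.040334509052838745
```

View pics/scene2c.png

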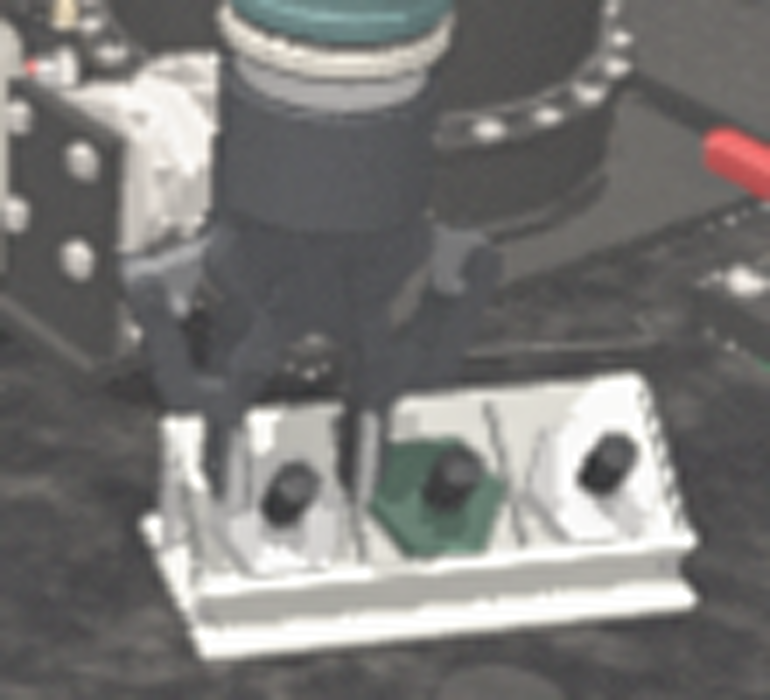

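>>> {"api": "play_rows", "payload": {"commands": [[[-0.1,-0.2,-0.2,0],[-0.1,-0.2,-0.2,0],[-0.1,-0.2,-0.2,0],[-0.1,-0.2,-0.2,0],[-0.1,-0.2,-0.2,0],[-0.1,-0.2,-0.2,0],[-0.1,-0.2,-0.2,0],[-0.1,-0.2,-0.2,0]]], "claw": 1.0, "grip_force": 40}}

```text
clock: 3.67
tool_pos: [0.4446, -0.3199, 0.0734]
tool_rot: [-89.9, -0.0, -112.0]
contact_force: [-2.0, 0.5, 5.6]
finger_gap: 0.0163
```

```bash
python3 shot.py 3 scene,290,200,110,100,7
```

```text
3.7167 [ 0.4446 -0.3199  0.0734] [-1.4  0.2  6.8] 0.016156099349639137
```

View pics/scene3c.png

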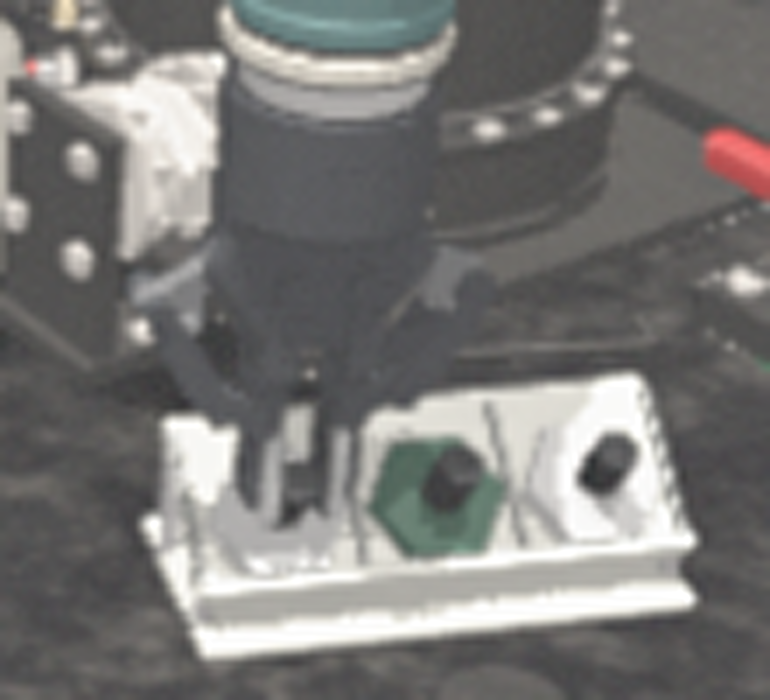

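>>> {"api": "play_rows", "payload": {"commands": [[[0,0,0.8,0],[0,0,2,0],[0,0,4,0],[0,0,7,0],[0,0,10,0],[0,0,13,0],[0,0,17,0],[0,0,17,0]]]}}

```text
clock: 4.38
tool_pos: [0.447, -0.322, 0.2502]
tool_rot: [-89.3, -0.0, -112.0]
contact_force: [1.1, -1.5, -1.5]
finger_gap: 0.016
```

```bash
python3 shot.py 4 scene,270,130,130,150,5
```

```text
4.4333 [ 0.4461 -0.3207  0.2472] [-0.4 -0.9 -2.4] 0.016593552479872688
```

View pics/scene4c.png

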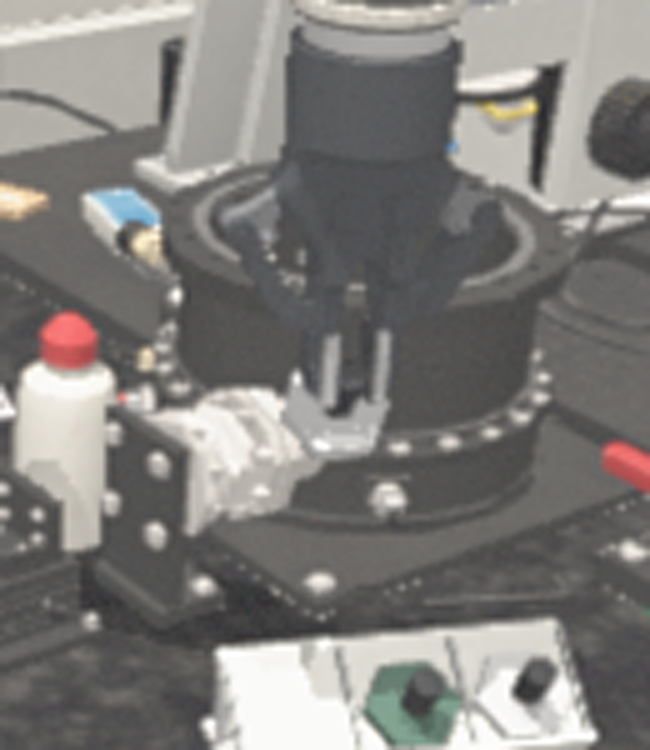

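>>> {"api": "play_rows", "payload": {"commands": [[[-0.5,2,1,0],[-1,5,2,0.05],[-1.6,9,2,0.1],[-1.6,13,2,0.15],[-1.6,17,2,0.2],[-1.6,21,2,0.25],[-1.6,25,2,0.3],[-1.6,29,2,0.35],[-1.6,33,2,0.4],[-1,37,2,0.45],[0,41,2,0.5],[1.5,44.5,2,0.55],[2.2,47,1,0.623],[2.8,49,0,0.623],[3,50,0,0.623],[3,50,0,0.623],[3,50,0,0.623]]]}}

```text
clock: 5.85
tool_pos: [0.474, 0.1798, 0.2425]
tool_rot: [-90.1, -0.1, -76.3]
contact_force: [0.1, -0.6, -0.3]
finger_gap: 0.0161
```

```bash
python3 shot.py 5 scene,180,80,150,150,5 top,80,150,160,120,4
```

```text
5.95 [0.4743 0.179  0.2431] [ 0.5 -0.5 -1.7] 0.015867524080037748
```

View pics/scene5c.png

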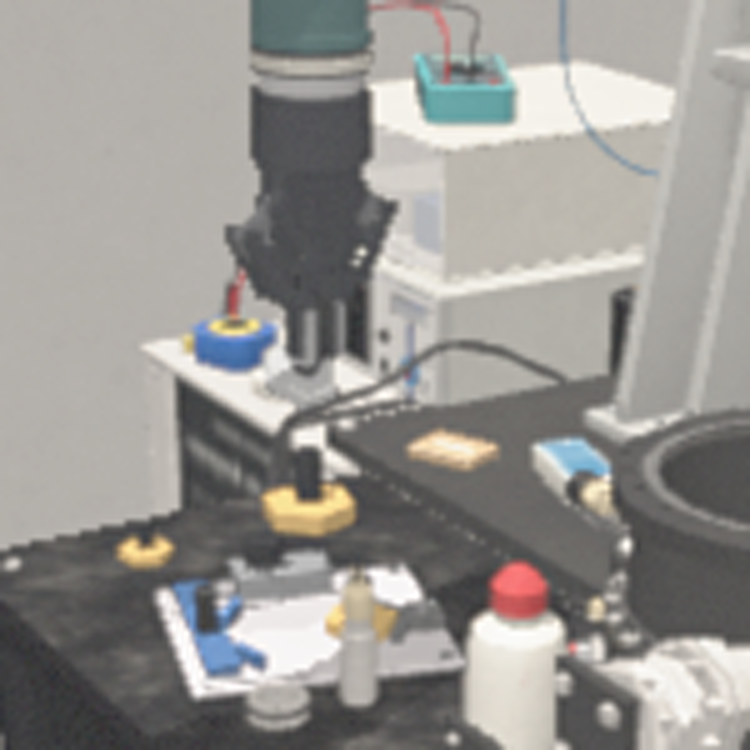

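View pics/top5c.png

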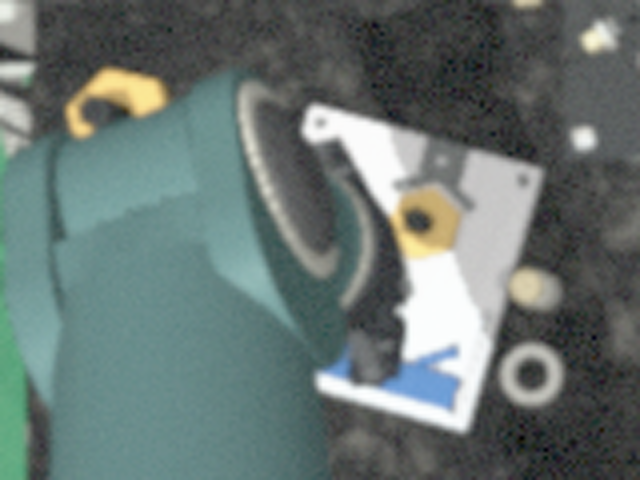

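Run:
```python
from h import *
yaw=np.radians(-16.3); M=np.array([[np.cos(yaw),-np.sin(yaw)],[np.sin(yaw),np.cos(yaw)]])
T=lambda p:(M.T@(p[:2]-np.array([.4918,.2356]))*1000).round(1)
print(T(ray("top",(211.2,221.2),.096)),T(ray("top",(212.2,243.2),.014)))
k=lambda u,v:(85+(u)/5.6-.4,165+v/5.6-.4)
for nm,p,z in [("jawR tip",(612,405),.019),("jawL tip",(430,355),.019),("V right end",(630,205),.016),("Vleft",(525,175),.016),("bar right",(612,480),.019),("bar left",(335,400),.019),("gold corners L",(516,238),.018)]: print(nm,T(ray("top",k(*p),z)))
```

```text
[  11.  -112.6] [ -46.4 -118. ]
jawR tip [-42.6 -65.2]
jawL tip [-42.   28.4]
V right end [ 55.4 -46. ]
Vleft [56.4  8.7]
bar right [-78.  -75.3]
bar left [-75.4  67.3]
gold corners L [24.8  3.7]
```

>>> {"api": "play_rows", "payload": {"commands": [[[0.1,0,-4,0],[0.1,0,-8,0],[0.1,0,-12,0],[0.1,0,-15,0],[0.1,0,-17,0],[0.1,0,-17.8,0],[0.1,0,-17.8,0],[0.1,0,-17.8,0]]]}}

```text
clock: 6.62
tool_pos: [0.4762, 0.1802, 0.0657]
tool_rot: [-89.9, -0.0, -76.3]
contact_force: [0.5, 0.4, -0.7]
finger_gap: 0.0161
```

```bash
python3 shot.py 6 scene,190,150,110,90,7
```

```text
6.6667 [0.4766 0.1806 0.0662] [-0.1 -0.6 -1.3] 0.016320377798725704
```

View pics/scene6c.png

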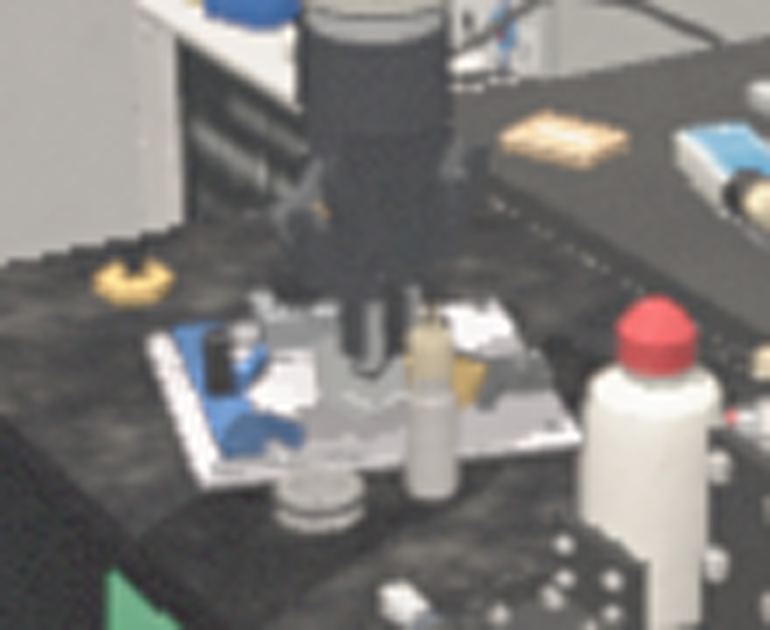

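>>> {"api": "play_rows", "payload": {"commands": [[[0,0,-0.3,0],[0,0,-0.6,0],[0,0,-0.6,0],[0,0,-0.6,0]]]}}

```text
clock: 7.0
tool_pos: [0.4755, 0.181, 0.059]
tool_rot: [-90.0, 0.0, -76.2]
contact_force: [-0.0, -1.2, -0.7]
finger_gap: 0.0161
```

>>> {"api": "play_rows", "payload": {"commands": [[[0,0,-0.2,0],[0,0,-0.4,0],[0,0,-0.5,0],[0,0,-0.5,0]]]}}

```text
clock: 7.33
tool_pos: [0.4761, 0.1813, 0.0557]
tool_rot: [-89.9, 0.1, -76.3]
contact_force: [-4.4, -1.8, 21.9]
finger_gap: 0.0164
```

>>> {"api": "play_rows", "payload": {"commands": [[[0,0,0,0],[0,0,0,0],[0,0,-0.1,0],[0,0,-0.2,0],[0,0,-0.2,0]]], "grip_force": 20}}

```text
clock: 7.75
tool_pos: [0.477, 0.1817, 0.0553]
tool_rot: [-89.8, 0.1, -76.3]
contact_force: [-6.6, -2.5, 34.4]
finger_gap: 0.0163
```

```bash
python3 shot.py 7 scene,190,150,110,90,7
```

```text
7.8 [0.4771 0.1818 0.0553] [-7.6 -2.3 35.6] 0.016265520265880937
```

View pics/scene7c.png

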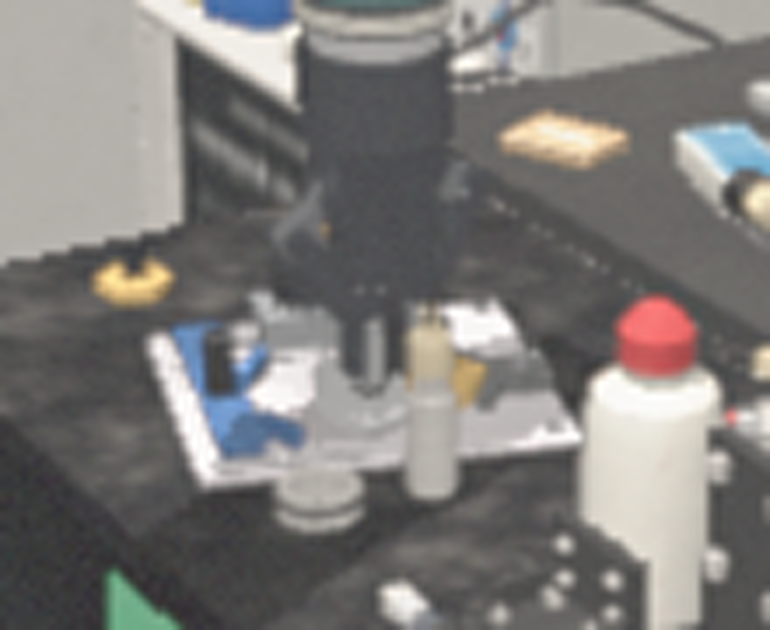

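>>> {"api": "play_rows", "payload": {"commands": [[[0,0,0.3,0],[0,0,0.5,0],[0,0,0.5,0],[0,0,0.5,0]]]}}

```text
clock: 8.13
tool_pos: [0.4752, 0.1808, 0.0564]
tool_rot: [-90.0, -0.0, -76.2]
contact_force: [-0.1, -0.3, -0.3]
finger_gap: 0.0161
```

>>> {"api": "play_rows", "payload": {"commands": [[[0,0,0,0],[0,0,0,0],[0,0,0,0],[0,0,0,0],[0,0,0,0],[0,0,0,0]]], "claw": 2.6}}

```text
clock: 8.63
tool_pos: [0.4754, 0.1808, 0.0566]
tool_rot: [-90.0, -0.0, -76.3]
contact_force: [-0.4, 0.1, -0.3]
finger_gap: 0.0264
```

```bash
python3 shot.py 8 scene,190,150,110,90,7
```

```text
8.6833 [0.4754 0.1807 0.0566] [ 0.3 -0.3  0.1] 0.025752551645516337
```

View pics/scene8c.png

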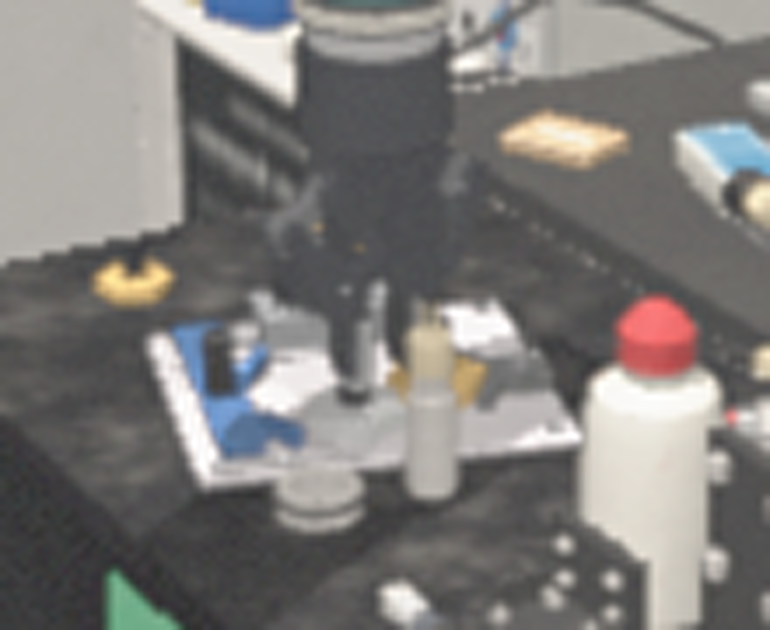

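Appears to have settled flat. Lift off and look.

>>> {"api": "play_rows", "payload": {"commands": [[[0,0,2,0],[0,0,5,0],[0,0,9,0],[0,0,13,0],[0,-4,17,-0.05],[0,-8,20,-0.1],[-1,-12,21,-0.2],[-3,-16,21,-0.25],[-4,-20,21,-0.3],[-4,-24,21,-0.35],[-4,-24,21,-0.4],[-4,-24,21,-0.4]]], "claw": 4.0}}

```text
clock: 9.68
tool_pos: [0.4346, -0.0638, 0.2672]
tool_rot: [-89.9, -0.0, -99.8]
contact_force: [-0.1, 0.1, -0.2]
finger_gap: 0.0399
```

```bash
python3 shot.py 9 scene,190,150,110,90,7 top,110,165,120,100,6
```

```text
9.7833 [ 0.4354 -0.0593  0.2667] [ 1.2 -0.5 -0.4] 0.03978251466318126
```

View pics/scene9c.png

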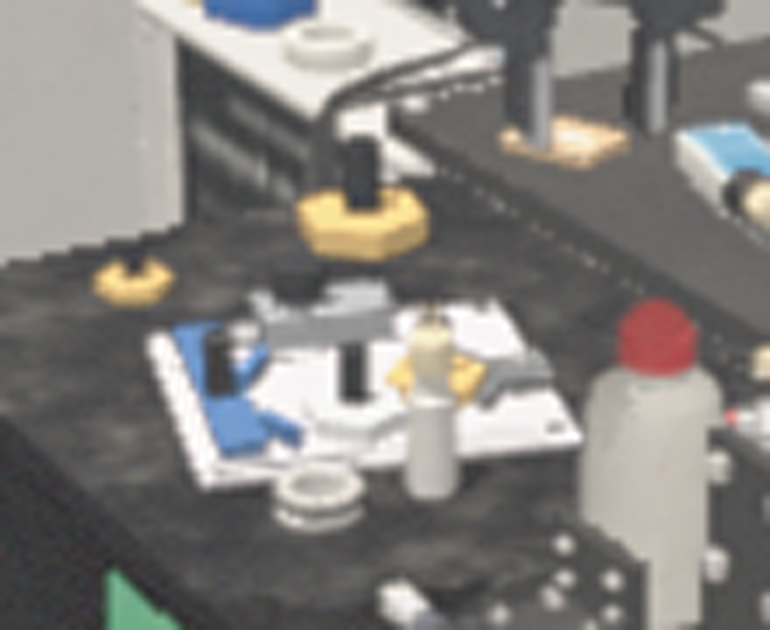

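View pics/top9c.png

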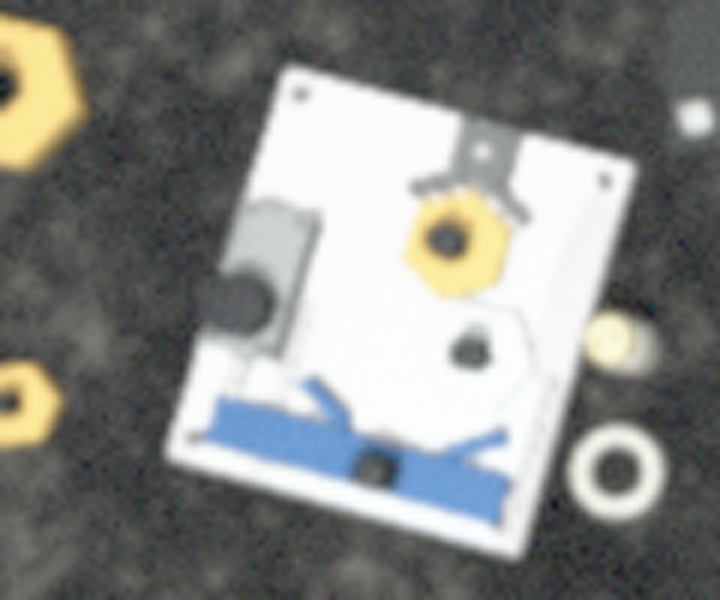

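```bash
cat > tr.py <<'E'
from h import *
yaw=np.radians(-16.3); M=np.array([[np.cos(yaw),-np.sin(yaw)],[np.sin(yaw),np.cos(yaw)]]); O=np.array([.4918,.2356])
T=lambda p:(M.T@(np.asarray(p)[:2]-O)*1000).round(1)
W=lambda x,y:(O+M@(np.array([x,y])/1000)).round(4)
E
python3 - <<'E'
from tr import *
k=lambda u,v:(110+(u+.5)/6-.5,165+(v+.5)/6-.5)
for nm,p,z in[("silver post",(468,346),.048),("silver plate",(481,355),.018),("gold post",(447,237),.048),("gold plate",(457,243),.018),("handle",(376,462),.051)]:
    w=ray("top",k(*p),z); print(nm,w.round(4),T(w))
E
```

```text
silver post [0.4721 0.1958 0.048 ] [ -7.7 -43.8]
silver plate [0.4694 0.1964 0.018 ] [-10.5 -43.9]
gold post [0.5216 0.205  0.048 ] [ 37.2 -21.1]
gold plate [0.5217 0.2072 0.018 ] [ 36.7 -18.9]
handle [0.421  0.2365 0.051 ] [-68.2 -19.1]
```

>>> {"api": "play_rows", "payload": {"commands": [[[1,-4,0,-0.05],[2,-8,0,-0.1],[4,-12,0,-0.15],[6,-16,0,-0.213],[8,-19,-1,-0.213],[9,-22,-2,-0.213],[10.5,-25,-4,-0.213],[11.5,-28,-7,-0.213],[12.4,-30.7,-9,-0.213],[12.4,-30.7,-11,-0.213],[12.4,-30.7,-11,-0.213],[12.4,-30.7,-11,-0.213]]]}}

```text
clock: 10.78
tool_pos: [0.5597, -0.3638, 0.1545]
tool_rot: [-90.2, 0.1, -111.2]
contact_force: [0.5, 0.3, 2.2]
finger_gap: 0.0399
```

```bash
python3 shot.py 10 scene,300,220,110,100,7
```

```text
10.8333 [ 0.5605 -0.3641  0.1563] [ 0.9  0.  -0.1] 0.04061823925463532
```

View pics/scene10c.png

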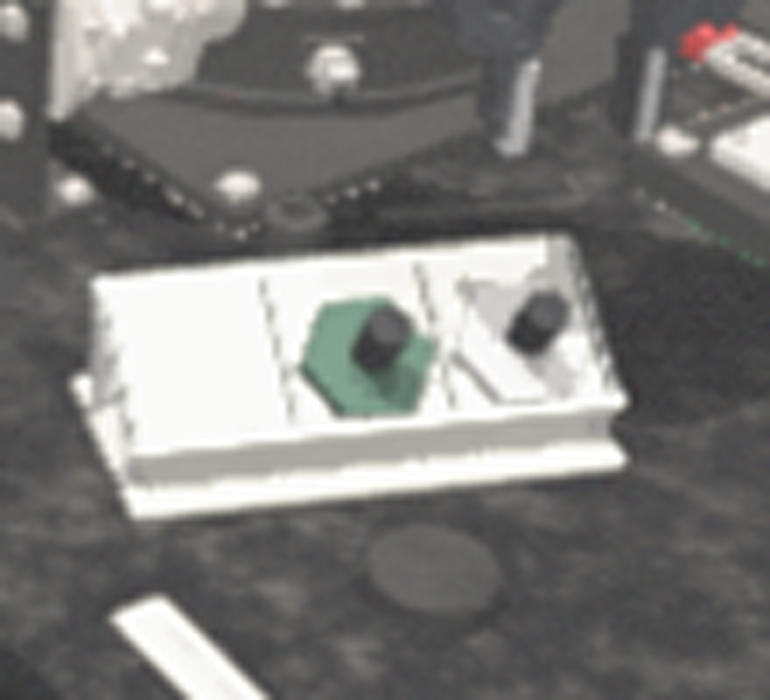

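>>> {"api": "play_rows", "payload": {"commands": [[[-0.1,-0.2,-3,0],[-0.1,-0.2,-5,0],[-0.1,-0.2,-6.5,0],[-0.1,-0.2,-7.5,0],[-0.1,-0.2,-8.1,0],[-0.1,-0.2,-8.1,0],[-0.1,-0.2,-8.1,0]]]}}

```text
clock: 11.42
tool_pos: [0.559, -0.3683, 0.0765]
tool_rot: [-89.9, -0.0, -111.3]
contact_force: [-0.7, -0.0, 0.5]
finger_gap: 0.0398
```

```bash
python3 shot.py 11 scene,300,220,110,100,7
```

```text
11.4667 [ 0.5591 -0.3686  0.0768] [-0.3  0.9  0.5] 0.04005818750077331
```

View pics/scene11c.png

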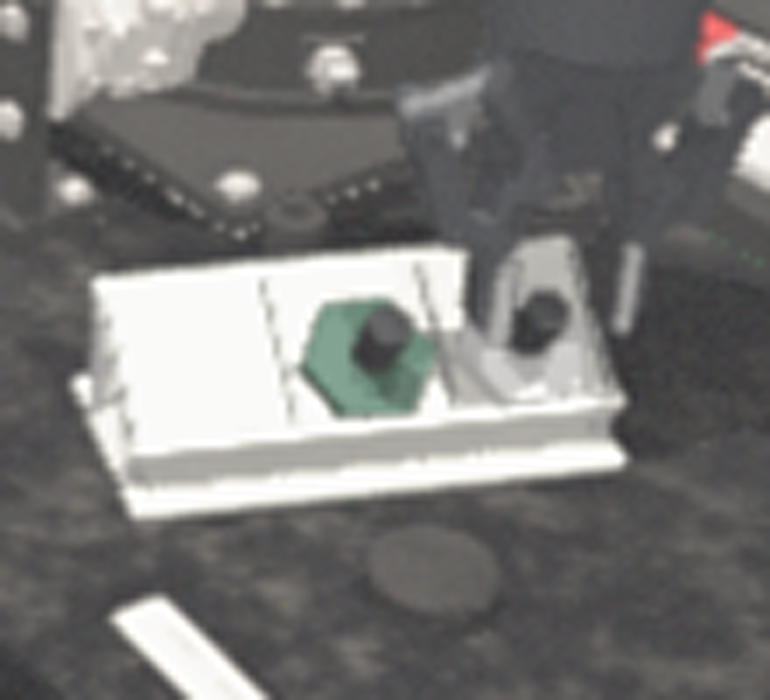

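>>> {"api": "play_rows", "payload": {"commands": [[[-0.1,0.2,-0.3,0],[-0.1,0.3,-0.3,0],[-0.1,0.3,-0.3,0],[-0.1,0.3,-0.3,0],[-0.1,0.3,-0.3,0],[-0.1,0.3,-0.3,0],[-0.1,0.3,-0.3,0],[-0.1,0.3,-0.3,0],[-0.1,0.3,-0.3,0]]], "claw": 1.0, "grip_force": 40}}

```text
clock: 12.22
tool_pos: [0.5575, -0.3655, 0.0732]
tool_rot: [-90.0, -0.0, -111.4]
contact_force: [-1.4, 0.1, 5.9]
finger_gap: 0.0164
```

```bash
python3 shot.py 12 scene,300,220,110,100,7
```

```text
12.2667 [ 0.5575 -0.3655  0.0733] [-2.   0.1  5.1] 0.016224090488410378
```

View pics/scene12c.png

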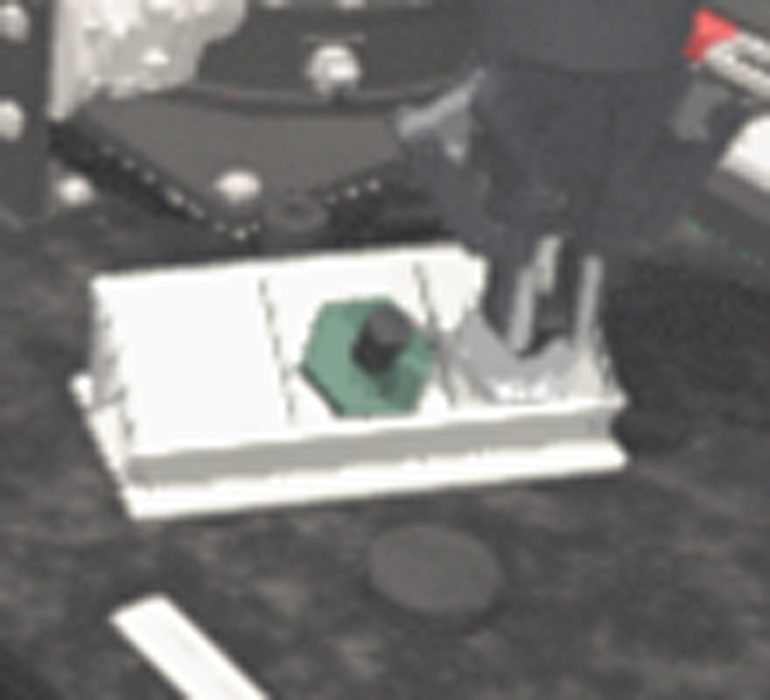

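>>> {"api": "play_rows", "payload": {"commands": [[[0,0,0.8,0],[0,0,2,0],[0,0,4,0],[0,0,7,0],[0,0,10,0],[0,0,13,0],[-1,1,16,0],[-3,3,18,0],[-6,5,19,0],[-9,8,19,0.05],[-11,11,19,0.1],[-12.5,14.5,19,0.15],[-12.8,18,19,0.2],[-12.8,22,19,0.25],[-12.8,26,19,0.3],[-12.8,30,19,0.35],[-12.8,34,19,0.4],[-12.8,38,19,0.45],[-12.5,42,19,0.5],[-12,45,19,0.55]]]}}

```text
clock: 13.93
tool_pos: [0.4365, 0.0881, 0.2635]
tool_rot: [-89.9, 0.1, -79.6]
contact_force: [0.5, 0.1, -0.9]
finger_gap: 0.0161
```

```bash
python3 shot.py 13 scene,200,60,150,150,5
```

```text
13.9833 [0.4377 0.0935 0.2635] [ 2.1  5.3 -1. ] 0.01605725557227748
```

View pics/scene13c.png

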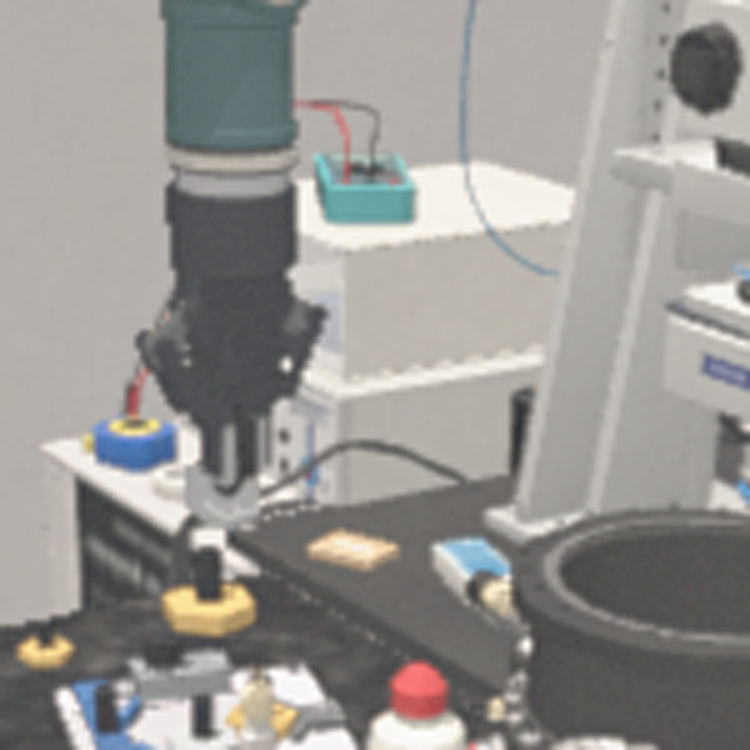

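>>> {"api": "play_rows", "payload": {"commands": [[[1.5,4,0,0.06],[3,8,-1,0.06],[4.5,11.5,-3,0.06],[5.3,13.8,-6,0.06],[5.3,13.8,-10,0.06],[5.3,13.8,-13,0.06],[5.3,13.8,-16,0.06],[5.3,13.8,-17,0.06],[5.3,13.8,-17,0.06],[5.3,13.8,-17,0.06]]]}}

```text
clock: 14.82
tool_pos: [0.491, 0.2226, 0.0936]
tool_rot: [-90.0, -0.0, -76.5]
contact_force: [0.1, -0.8, -0.7]
finger_gap: 0.0159
```

>>> {"api": "play_rows", "payload": {"commands": [[[0,1.0,-1,0],[0,1.0,-2,0],[0,1.0,-2.7,0],[0,1.0,-3.1,0],[0,1.0,-3.4,0],[0,1.0,-3.4,0]]]}}

```text
clock: 15.32
tool_pos: [0.4901, 0.2324, 0.058]
tool_rot: [-90.1, -0.0, -76.4]
contact_force: [0.5, 0.1, -0.8]
finger_gap: 0.016
```

>>> {"api": "play_rows", "payload": {"commands": [[[0,0,-0.1,0],[0,0,-0.2,0],[0,0,-0.2,0]]]}}

```text
clock: 15.57
tool_pos: [0.4905, 0.2327, 0.0567]
tool_rot: [-90.0, 0.0, -76.4]
contact_force: [0.2, 0.1, -1.0]
finger_gap: 0.0164
```

```bash
python3 shot.py 14 scene,190,150,110,90,7
```

```text
15.6167 [0.4905 0.2328 0.0568] [-0.2  0.5 -0.9] 0.01650536044673743
```

View pics/scene14c.png

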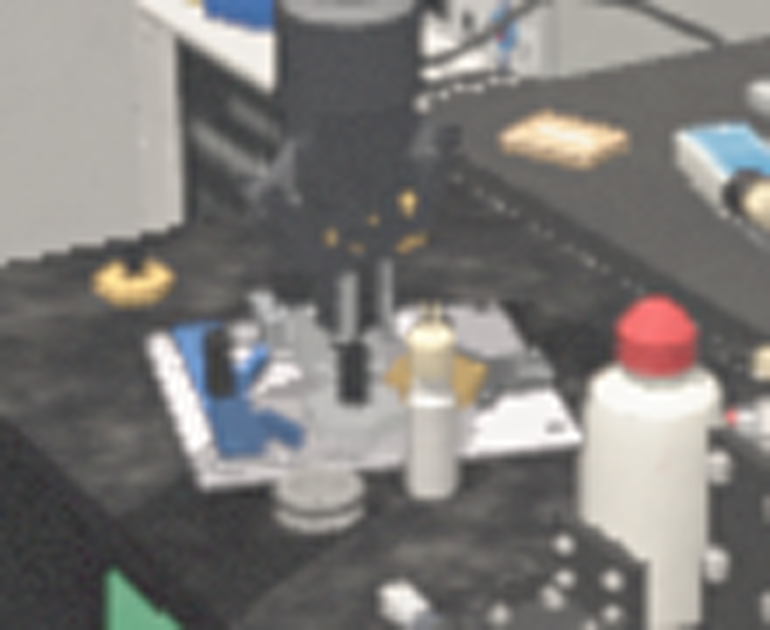

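>>> {"api": "play_rows", "payload": {"commands": [[[0,0,-0.1,0],[0,0,-0.1,0],[0,0,-0.1,0],[0,0,-0.1,0],[0,0,-0.1,0],[0,0,-0.1,0]]], "claw": 2.6}}

```text
clock: 16.12
tool_pos: [0.4904, 0.2328, 0.0557]
tool_rot: [-90.0, -0.0, -76.4]
contact_force: [-0.2, -0.1, 0.9]
finger_gap: 0.0263
```

>>> {"api": "play_rows", "payload": {"commands": [[[0,0,2,0],[0,0,5,0],[0,0,9,0],[-3,0,12,0.1],[-5,-4,15,0.2],[-5,-8,17,0.3],[-5,-12,18,0.4],[-5,-16,18,0.5],[-5,-20,18,0.6],[-5,-22,18,0.7],[-5,-22,18,0.7]]]}}

```text
clock: 17.03
tool_pos: [0.44, 0.0064, 0.2363]
tool_rot: [-90.0, -0.1, -36.6]
contact_force: [-0.3, -0.3, -0.4]
finger_gap: 0.0259
```

```bash
python3 shot.py 15 scene,190,150,110,90,7 top,110,165,120,100,6
```

```text
17.1333 [0.4403 0.0118 0.2359] [ 0.8  1.1 -0.1] 0.02607473877382508
```

View pics/scene15c.png

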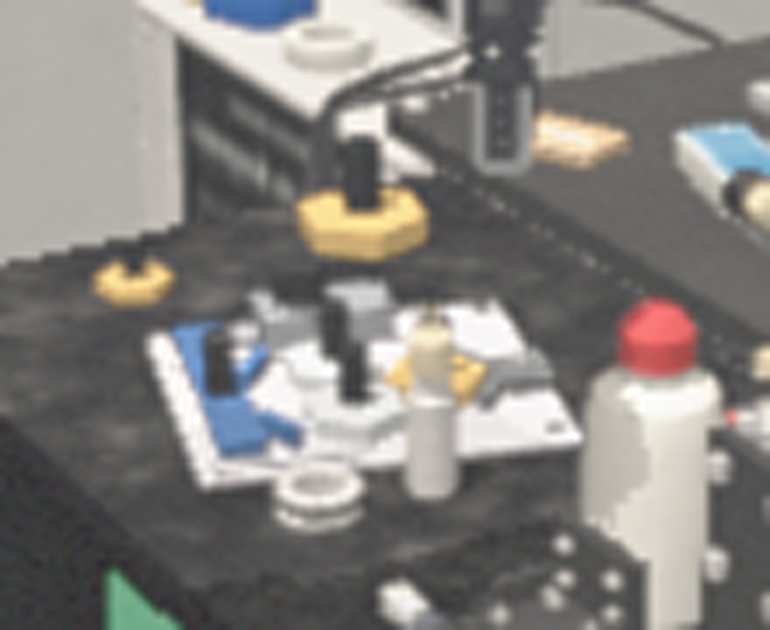

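View pics/top15c.png

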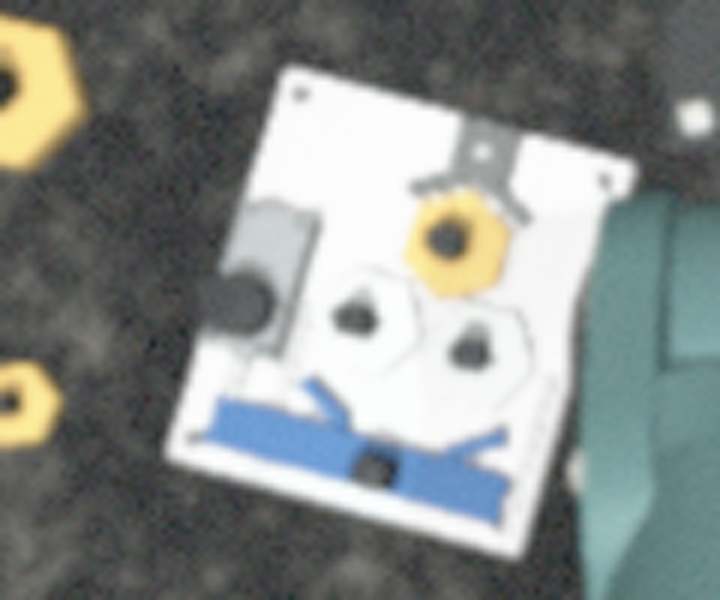

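>>> {"api": "play_rows", "payload": {"commands": [[[-1,4,0,0.1],[-2,8,0,0.2],[-3,12,0,0.3],[-4,16,0,0.354],[-4.8,20,-3,0.354],[-4.8,23.3,-6,0.354],[-4.8,23.3,-8.5,0.354],[-4.8,23.3,-8.5,0.354],[-4.8,23.3,-8.5,0.354]]], "claw": 0}}

```text
clock: 17.88
tool_pos: [0.3905, 0.2465, 0.1492]
tool_rot: [-90.2, 0.2, -15.9]
contact_force: [0.2, -0.6, -0.1]
finger_gap: -0.0
```

>>> {"api": "play_rows", "payload": {"commands": [[[0.1,-0.1,-4,0],[0.1,-0.1,-8,0],[0.1,-0.1,-10.3,0],[0.1,-0.1,-10.3,0],[0.1,-0.1,-10.3,0]]]}}

```text
clock: 18.3
tool_pos: [0.394, 0.2445, 0.0486]
tool_rot: [-90.0, -0.0, -16.1]
contact_force: [0.4, 0.2, 1.3]
finger_gap: 0.0003
```

```bash
python3 shot.py 16 scene,190,150,110,90,7; python3 -c "
from tr import *
print(T(env.read_state()['tool_pos']),W(-88,-18.5))"
```

```text
18.35 [0.3947 0.2451 0.0495] [0.5 0.2 0.5] 0.00014511177326195944
[-95.8 -18.1] [0.4021 0.2425]
```

View pics/scene16c.png

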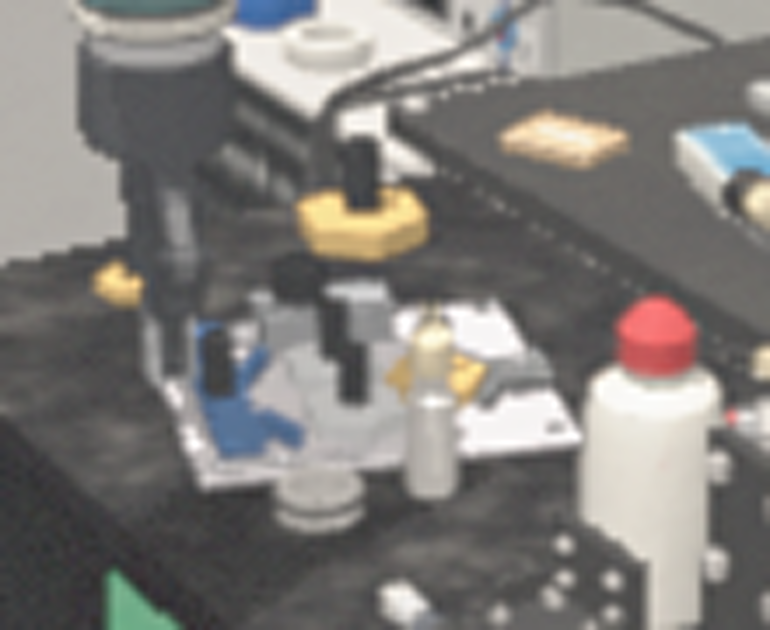

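>>> {"api": "play_rows", "payload": {"commands": [[[0.3,-0.1,-0.3,0],[0.6,-0.18,-0.3,0],[0.9,-0.26,-0.3,0],[1.2,-0.35,-0.3,0],[1.2,-0.35,-0.3,0]]]}}

```text
clock: 18.77
tool_pos: [0.405, 0.2419, 0.0454]
tool_rot: [-90.0, 0.1, -16.0]
contact_force: [-4.3, 1.4, 2.9]
finger_gap: -0.0
```

```bash
python3 -c "
from tr import *
s=env.read_state();print(T(s['tool_pos']),s['contact_force'])"
```

```text
[-85.1 -18.3] [-4.29170108  1.37945527  2.94160349]
```

>>> {"api": "play_rows", "payload": {"commands": [[[0.2,-0.06,0,0],[0.4,-0.12,0,0],[0.6,-0.18,0,0],[0.8,-0.23,0,0],[0.8,-0.23,0,0]]]}}

```text
clock: 19.18
tool_pos: [0.4141, 0.2388, 0.045]
tool_rot: [-90.0, -0.0, -16.1]
contact_force: [-2.3, 1.0, 1.1]
finger_gap: 0.0003
```

```bash
python3 -c "
from tr import *
s=env.read_state();print(T(s['tool_pos']),s['contact_force'])"
```

```text
[-75.5 -18.7] [-2.344868    0.97257696  1.08540743]
```

>>> {"api": "play_rows", "payload": {"commands": [[[0.2,-0.06,0,0],[0.4,-0.12,0,0],[0.6,-0.18,0,0],[0.8,-0.23,0,0],[0.8,-0.23,0,0]]]}}

```text
clock: 19.6
tool_pos: [0.4185, 0.2373, 0.0445]
tool_rot: [-90.1, 0.3, -16.0]
contact_force: [-10.1, 2.9, 9.2]
finger_gap: 0.0001
```

```bash
python3 -c "
from tr import *
s=env.read_state();print(T(s['tool_pos']),s['contact_force'])"; python3 shot.py 17 top,110,165,120,100,6
```

```text
[-70.9 -18.9] [-10.14218366   2.87974276   9.15794431]
19.65 [0.4185 0.2373 0.0445] [-9.7  2.1  7.9] 5.687183857885802e-05
```

View pics/top17c.png

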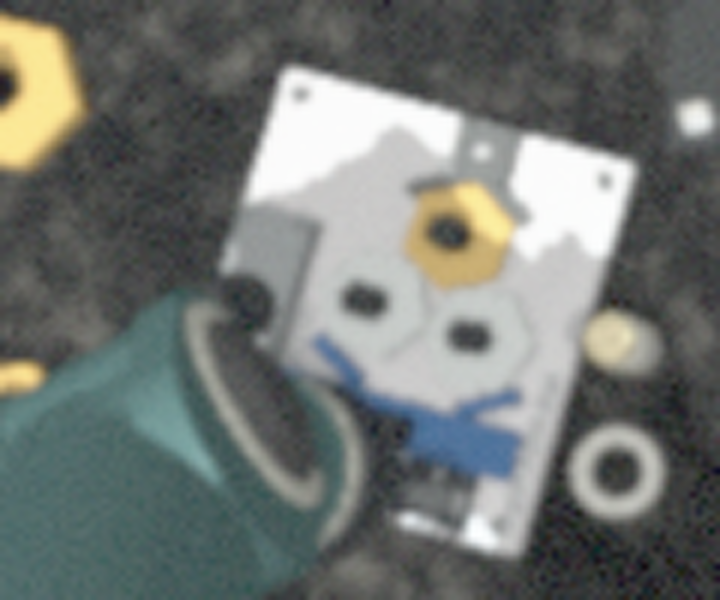

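```bash
python3 shot.py 18 scene,190,150,110,90,7
```

```text
19.7 [0.4185 0.2373 0.0445] [-11.    2.6   8.8] 0.00015369234733389594
```

View pics/scene18c.png

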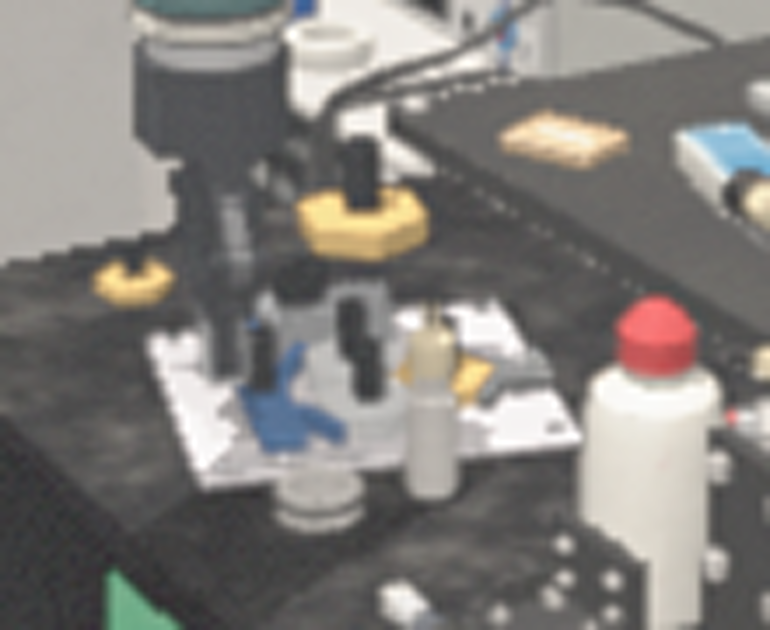

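>>> {"api": "play_rows", "payload": {"commands": [[[0.1,-0.03,0.1,0],[0.2,-0.06,0.2,0],[0.3,-0.09,0.2,0],[0.4,-0.12,0.2,0],[0.4,-0.12,0.2,0],[0.4,-0.12,0.2,0]]]}}

```text
clock: 20.2
tool_pos: [0.4188, 0.2369, 0.045]
tool_rot: [-90.3, 0.6, -15.8]
contact_force: [-15.2, 8.1, 0.2]
finger_gap: -0.0005
```

```bash
python3 -c "
from tr import *
s=env.read_state();print(T(s['tool_pos']),s['contact_force'])"
```

```text
[-70.5 -19.2] [-15.22105413   8.1423368    0.17235747]
```

```bash
python3 shot.py 19 top,140,185,75,75,8
python3 - <<'E'
from tr import *
k=lambda u,v:(110+(u+.5)/6-.5,165+(v+.5)/6-.5)
for nm,p,z in[("L post",(361,295),.048),("R post",(467,331),.048),("gold post",(448,229),.048),("gold plate",(460,236),.018),("Ljaw tip",(317,342),.019),("Rjaw tip",(520,395),.019)]:
    print(nm,T(ray("top",k(*p),z)))
E
```

```text
20.25 [0.4188 0.2369 0.045 ] [-16.    7.6  -1.4] 1.5407813488084078e-05
L post [2.  9.1]
R post [ -1.4 -41.5]
gold post [ 40.8 -20.5]
gold plate [ 40.2 -19.3]
Ljaw tip [-24.2  30.6]
Rjaw tip [-23.6 -66.6]
```

View pics/top19c.png

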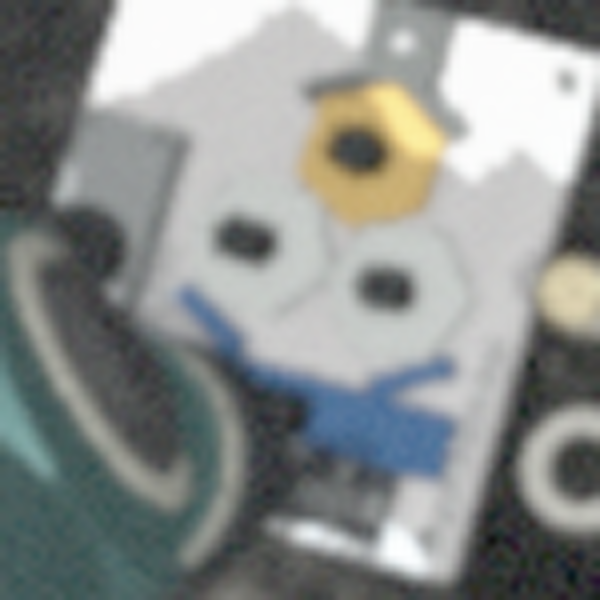

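```bash
cat > ov.py <<'E'
import sys
from tr import *
def ov(src,out,poses,n="top",u=140,v=185,w=75,h=75,f=8):
    im=cv2.imread(src)[v:v+h,u:u+w]; im=(255*(im/255.)**.8).astype(np.uint8); im=cv2.resize(im,None,fx=f,fy=f,interpolation=cv2.INTER_CUBIC)
    for x,y,a in poses:
        for af,z,c in((46,18,(0,0,255)),(16,48,(0,255,0))):
            ang=a+np.radians(np.arange(0,360,60)); P=np.c_[x+af/np.sqrt(3)*np.cos(ang),y+af/np.sqrt(3)*np.sin(ang)]
            Q=np.array([[*W(*p),z/1000] for p in P]); q=((proj(n,Q)-[u,v]+.5)*f-.5).round().astype(int); cv2.polylines(im,[q],1,c,1)
    cv2.imwrite(out,im)
E
python3 -c "
from ov import *
ov('pics/top19.png','pics/ov19.png',[(40,-18,0),(.2,5,0),(.2,-41,0)])
ov('pics/scene18.png','pics/ovs18.png',[(40,-18,0),(.2,5,0),(.2,-41,0)],'scene',200,170,80,60,9)"
```

```text
(no output)
```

View pics/ov19.png

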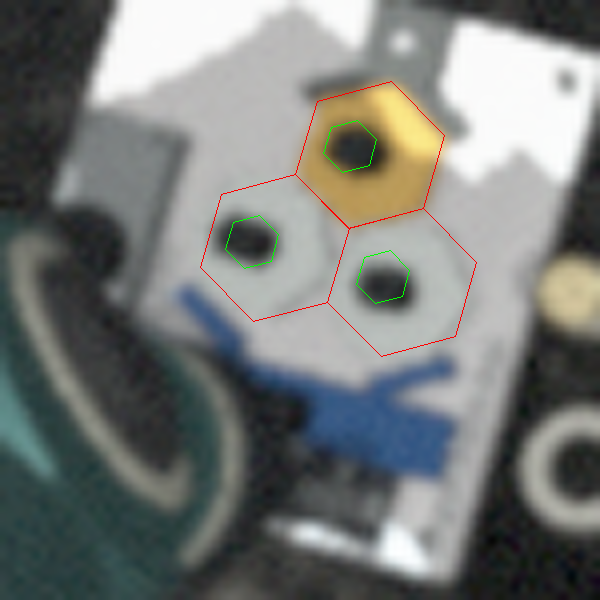

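View pics/ovs18.png

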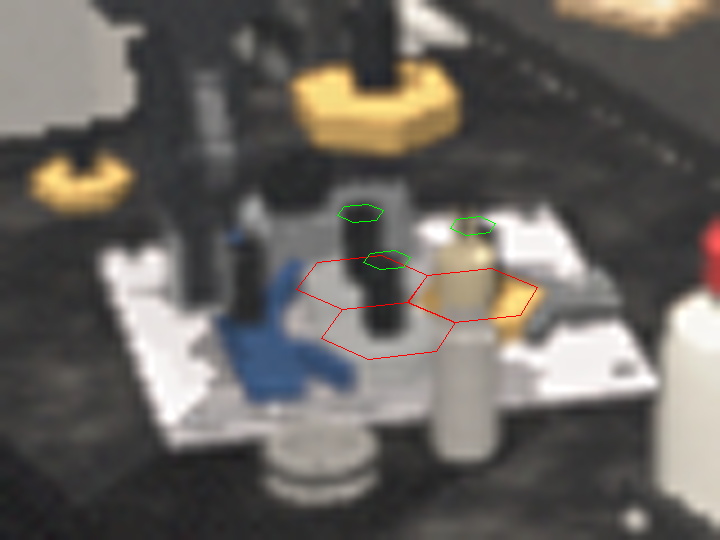

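Run:
```python
import cv2,numpy as np
for n,lo,hi in(("15",190,256),("19",120,215)):
    im=cv2.imread(f"pics/top{n}.png")[205:250,155:210].astype(float)
    im=np.clip((im-lo)/(hi-lo),0,1)*255
    cv2.imwrite(f"pics/e{n}.png",cv2.resize(im.astype(np.uint8),None,fx=13,fy=13,interpolation=cv2.INTER_CUBIC))
```

```text
(no output)
```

View pics/e15.png

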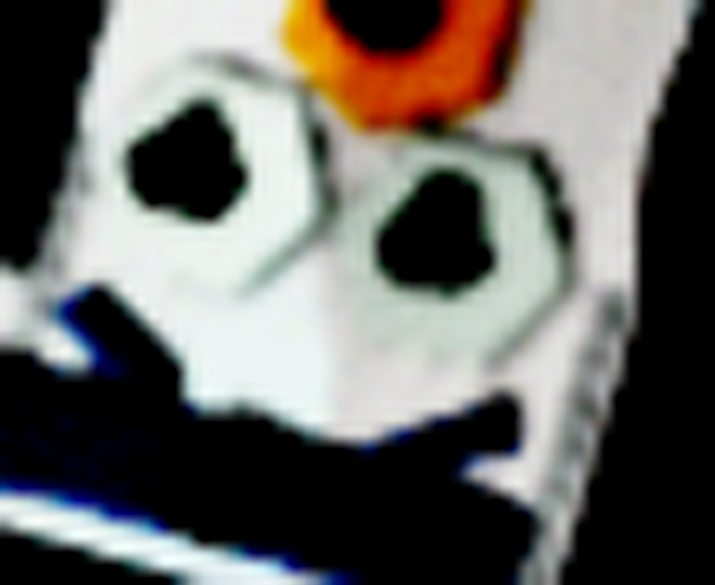

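View pics/e19.png

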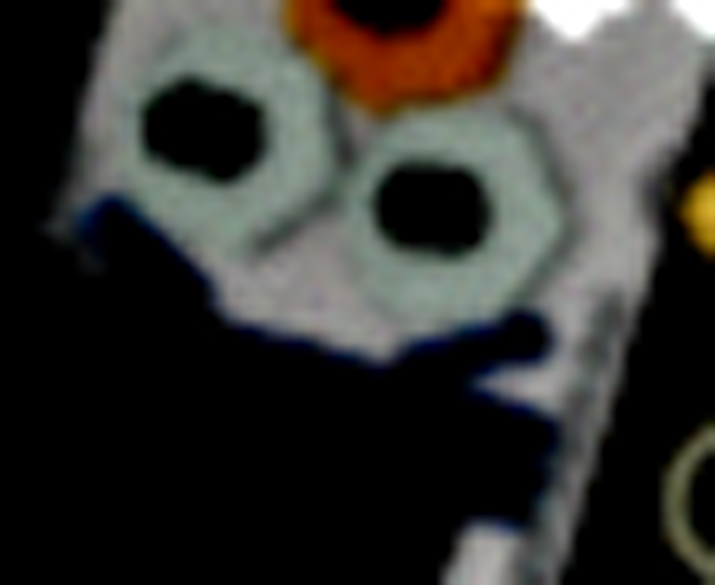

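>>> {"api": "play_rows", "payload": {"commands": [[[-0.5,0.15,0,0],[-1.5,0.44,0,0],[-1.5,0.44,3,0],[-1.5,0.44,5,0],[-1.5,0.44,5,0]]], "claw": 4.0}}

```text
clock: 20.67
tool_pos: [0.4131, 0.2408, 0.0999]
tool_rot: [-89.7, -0.3, -16.1]
contact_force: [0.7, 0.4, 0.2]
finger_gap: 0.0402
```

```bash
python3 -c "
from tr import *
s=env.read_state();print(T(s['tool_pos']),s['tool_pos'],s['contact_force'],s['finger_gap'])
print(W(-51.5,-18.5)-s['tool_pos'][:2])"; python3 shot.py 20 top,110,165,120,100,6
```

```text
[-77.  -17.1] [0.41307938 0.24081431 0.09991159] [0.69621625 0.35293805 0.23365616] 0.0401611656895583
[ 0.02412062 -0.00851431]
20.7167 [0.4124 0.2404 0.0986] [ 0.2  0.5 -0.3] 0.04006219158637553
```

View pics/top20c.png

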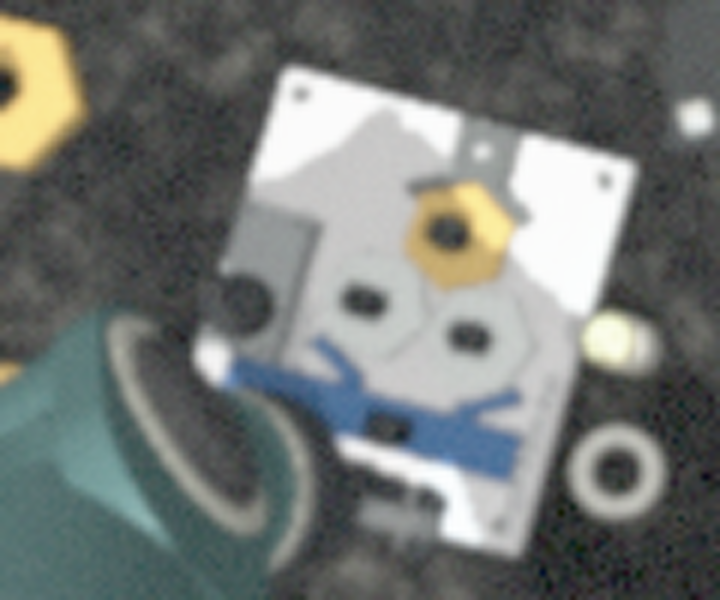

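>>> {"api": "play_rows", "payload": {"commands": [[[1.2,-0.4,0,0],[2.4,-0.8,0,0],[2.4,-0.8,0,0],[2.4,-0.8,-2,0],[2.4,-0.8,-4,0],[2.4,-0.8,-5,0],[2.4,-0.8,-5,0]]]}}

```text
clock: 21.3
tool_pos: [0.433, 0.2305, 0.044]
tool_rot: [-90.2, 0.2, -16.1]
contact_force: [-0.6, 0.2, 0.1]
finger_gap: 0.0397
```

```bash
python3 -c "
from tr import *
s=env.read_state();print(T(s['tool_pos']),s['tool_pos'],s['contact_force'],s['finger_gap'])"; python3 shot.py 21 scene,190,150,110,90,7
```

```text
[-55.  -21.4] [0.43301686 0.23045356 0.04402648] [-0.60503872  0.2169023   0.06664569] 0.03968498836743456
21.35 [0.4337 0.2309 0.0452] [-0.5 -0.3  0.2] 0.039977884188655326
```

View pics/scene21c.png

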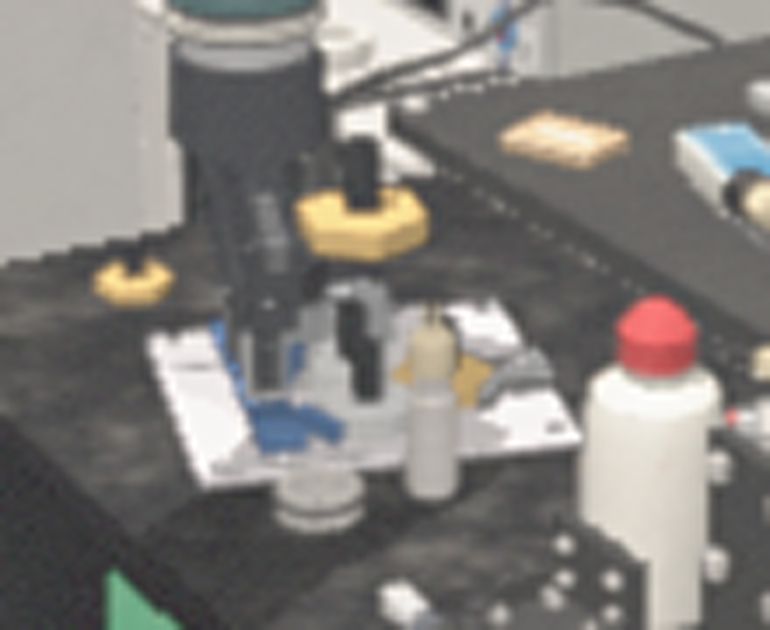

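>>> {"api": "play_rows", "payload": {"commands": [[[0,0.2,0.2,0],[0,0.2,0.2,0],[0,0.2,0.2,0],[0,0.2,0.2,0],[0,0.2,0.2,0],[0,0.2,0.2,0],[0,0.2,0.2,0],[0,0.2,0.2,0]]], "claw": 1.0, "grip_force": 30}}

```text
clock: 22.02
tool_pos: [0.4351, 0.2345, 0.0496]
tool_rot: [-89.9, -0.1, -16.0]
contact_force: [-0.7, 0.2, 6.9]
finger_gap: 0.0154
```

>>> {"api": "play_rows", "payload": {"commands": [[[-0.3,0.09,0,0],[-0.6,0.17,0,0],[-0.9,0.26,0,0],[-1.2,0.35,0,0],[-1.5,0.44,0,0],[-1.6,0.47,0,0],[-1.6,0.47,0,0]]]}}

```text
clock: 22.6
tool_pos: [0.4194, 0.2393, 0.0496]
tool_rot: [-89.9, -0.1, -16.0]
contact_force: [1.0, -0.3, 6.9]
finger_gap: 0.0155
```

>>> {"api": "play_rows", "payload": {"commands": [[[0,0,0,0],[0,0,0,0],[0,0,0,0],[0,0,1,0],[0,0,4,0],[0,0,8,0],[0,0,8,0]]], "claw": 3.0}}

```text
clock: 23.18
tool_pos: [0.4215, 0.2405, 0.1346]
tool_rot: [-89.5, -0.4, -16.0]
contact_force: [0.8, 1.0, 1.6]
finger_gap: 0.0297
```

```bash
python3 -c "
from tr import *
s=env.read_state();print(T(s['tool_pos']),s['tool_pos'],s['contact_force'],s['finger_gap'])"; python3 shot.py 22 top,140,185,75,75,8
python3 - <<'E'
import cv2,numpy as np
im=cv2.imread("pics/top22.png")[195:250,150:215].astype(float)
for lo,hi,t in((120,215,"a"),(190,256,"b")):
    o=np.clip((im-lo)/(hi-lo),0,1)*255
    cv2.imwrite(f"pics/e22{t}.png",cv2.resize(o.astype(np.uint8),None,fx=10,fy=10,interpolation=cv2.INTER_CUBIC))
E
```

```text
[-68.9 -15.1] [0.42146402 0.24045904 0.1346335 ] [0.75244401 0.95433911 1.6453911 ] 0.029675114457063605
23.2333 [0.4204 0.24   0.1324] [ 0.3 -0.4  0.1] 0.029574829794741936
```

View pics/top22c.png

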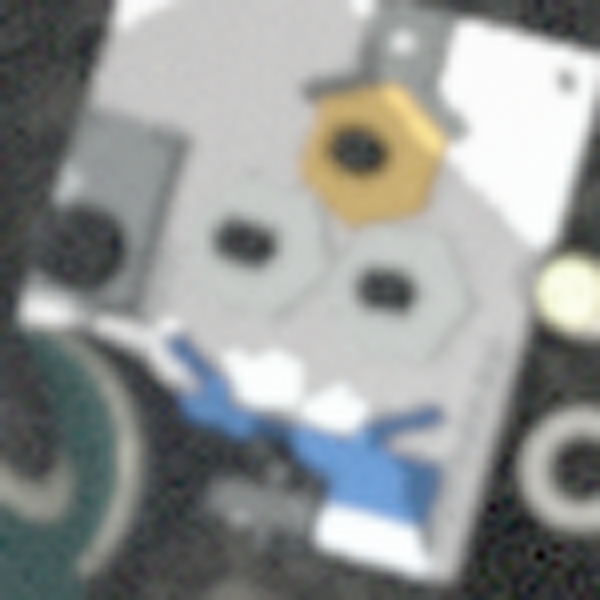

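View pics/e22a.png

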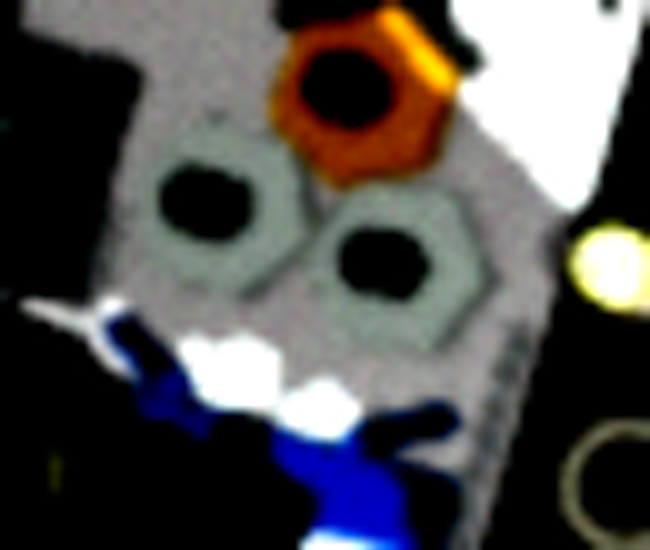

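```bash
cat > fith.py <<'E'
from tr import *
from scipy.optimize import minimize
S=6
def fit(img,guess,u,v,w,h,sgn,near=38):
    """sgn(img crop float BGR)->signal map ; guess (x,y,a) tray mm/rad"""
    im=cv2.imread(img).astype(float)[v:v+h,u:u+w]; g=cv2.GaussianBlur(sgn(im),(0,0),.5)
    def poly(pts):
        m=np.zeros((h*S,w*S),np.uint8); q=cv2.convexHull(((proj("top",pts)-[u,v]+.5)*S-.5).astype(np.float32))
        cv2.fillConvexPoly(m,(q*16).round().astype(np.int32),255,shift=4); return m/255.
    def hx(x,af,z): 
        an=x[2]+np.radians(np.arange(0,360,60)); return np.array([[*(O+M@(np.array([x[0]+af/3**.5*np.cos(t),x[1]+af/3**.5*np.sin(t)])/1000)),z/1000] for t in an])
    W0=cv2.resize(poly(hx(guess,62,12)),None,fx=1/S,fy=1/S,interpolation=cv2.INTER_AREA)>.5
    def cost(x):
        A=poly(np.r_[hx(x,46,6),hx(x,46,18)]); P=poly(np.r_[hx(x,18,18),hx(x,18,48)])
        ds=lambda m:cv2.GaussianBlur(cv2.resize(m,None,fx=1/S,fy=1/S,interpolation=cv2.INTER_AREA),(0,0),.6)
        a=ds(A*(1-P)); p=ds(P); wt=W0*(p<.02)
        X=np.c_[a[wt],1-a[wt]]; y=g[wt]; c,r,_,_=np.linalg.lstsq(X,y,rcond=None); return ((y-X@c)**2).sum()
    best=None
    for da in np.radians([-25,-12,0,12,25]):
        x0=np.array(guess)+[0,0,da]
        r=minimize(cost,x0,method="Nelder-Mead",options=dict(initial_simplex=np.array([x0,x0+[2,0,0],x0+[0,2,0],x0+[0,0,.15]]),maxiter=150,xatol=.02,fatol=1e-3))
        if best is None or r.fun<best.fun: best=r
    x=best.x; d=(np.degrees(x[2])+30)%60-30
    return x[:2].round(1),round(d,1),round(best.fun,1)
tint=lambda b:b[...,1]-b[...,2]   # green-red
gold=lambda b:b[...,2]-b[...,0]
E
python3 - <<'E'
from fith import *
for n in("15","22"):
  f=f"pics/top{n}.png"
  print(n,"G",fit(f,(38,-18,0),150,190,65,60,gold),"L",fit(f,(0,8,0) if n!="15" else(-8,10,0),150,190,65,60,tint),"R",fit(f,(-1,-42,0) if n!="15" else(-8,-43,0),150,190,65,60,tint))
E
```

```text
15 G (array([ 35.9, -17.7]), np.float64(-1.8), np.float64(53455.1)) L (array([-11.,  10.]), np.float64(25.8), np.float64(4640.5)) R (array([-11.3, -42.5]), np.float64(-27.5), np.float64(13738.6))
22 G (array([ 40.5, -17.3]), np.float64(-3.3), np.float64(34173.0)) L (array([-2.8, 11.2]), np.float64(15.6), np.float64(20558.8)) R (array([ -5.6, -40.3]), np.float64(-12.6), np.float64(18477.2))
```

Run:
```python
from ov import *
im=cv2.imread("pics/top22.png").astype(float); o=np.clip((im-120)/95,0,1)*255; cv2.imwrite("pics/top22e.png",o.astype(np.uint8))
r=np.radians
ov("pics/top22e.png","pics/ov22.png",[(40.5,-17.3,r(-3.3)),(-2.8,11.2,r(15.6)),(-5.6,-40.3,r(-12.6))],u=150,v=190,w=65,h=60,f=10)
```

```text
(no output)
```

View pics/ov22.png

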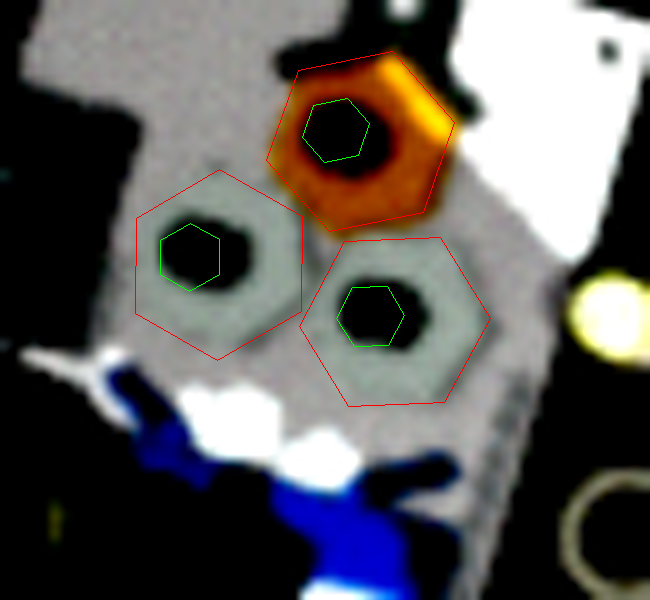

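>>> {"api": "play_rows", "payload": {"commands": [[[0.5,-0.4,0,-0.12],[1,-0.8,0,-0.24],[1.5,-1.2,0,-0.36],[2,-1.6,0,-0.48],[2.5,-2,0,-0.6],[3,-2.4,0,-0.72],[3.5,-2.8,0,-0.84],[4,-3.2,0,-0.96],[4.5,-3.6,0,-1.08],[5,-4,-1,-1.2],[5.4,-4.2,-2,-1.28],[5.4,-4.2,-3,-1.28],[5.4,-4.2,-4,-1.28],[5.4,-4.2,-4,-1.28],[5.4,-4.2,-4,-1.28]]], "claw": 3.2}}

```text
clock: 24.48
tool_pos: [0.4714, 0.1965, 0.0878]
tool_rot: [-90.1, -0.0, -89.3]
contact_force: [0.2, 0.3, 0.6]
finger_gap: 0.032
```

```bash
python3 -c "
from tr import *
s=env.read_state();print(T(s['tool_pos']),s['tool_pos'],s['tool_rot'],s['finger_gap'], W(-5.6,-40.3)-s['tool_pos'][:2])"; python3 shot.py 23 scene,190,150,110,90,7
```

```text
[ -8.6 -43.3] [0.47142599 0.19648    0.08781521] [-9.01175168e+01 -4.96982364e-02 -8.92773550e+01] 0.03203237443661883 [0.00367401 0.00202   ]
24.5333 [0.472  0.1966 0.0884] [ 0.1 -0.5  1.3] 0.03186526230206534
```

View pics/scene23c.png

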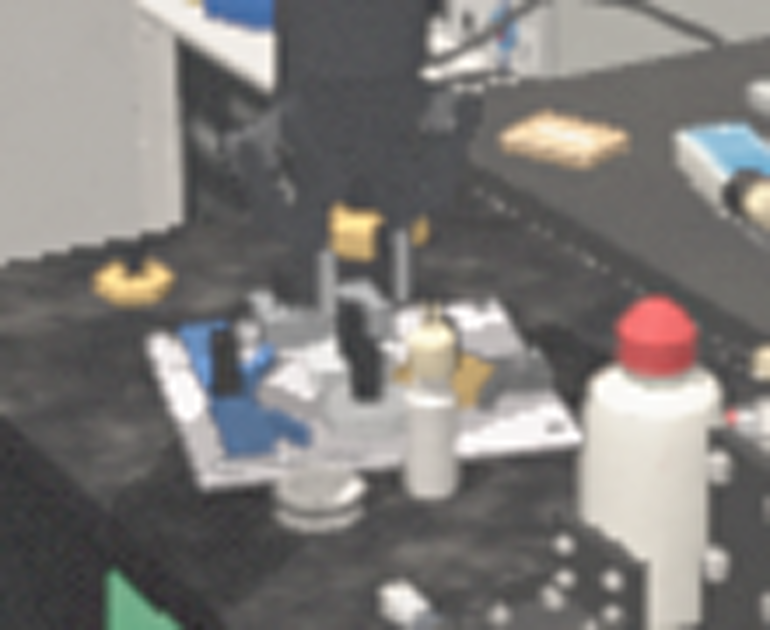

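>>> {"api": "play_rows", "payload": {"commands": [[[0.4,0.2,0,0],[0.4,0.2,-1.5,0],[0.4,0.2,-3,0],[0.4,0.2,-4,0],[0.4,0.2,-4.4,0],[0.4,0.2,-4.4,0]]]}}

```text
clock: 25.03
tool_pos: [0.4761, 0.1984, 0.0441]
tool_rot: [-90.1, -0.0, -89.4]
contact_force: [-0.1, 0.0, -0.7]
finger_gap: 0.0323
```

>>> {"api": "play_rows", "payload": {"commands": [[[0,0,0,0],[0,0,0,0],[0,0,0,0],[0,0,0,0],[0,0,0,0],[0,0,0,0]]], "claw": 1.0, "grip_force": 30}}

```text
clock: 25.53
tool_pos: [0.4767, 0.1988, 0.0452]
tool_rot: [-90.0, 0.0, -89.4]
contact_force: [-0.9, -0.4, 3.8]
finger_gap: 0.0158
```

```bash
python3 -c "
from tr import *
s=env.read_state();print(T(s['tool_pos']),s['tool_pos'],s['tool_rot'],s['finger_gap'],W(-9,-44)-s['tool_pos'][:2])"; python3 shot.py 24 scene,190,150,110,90,7
```

```text
[ -4.1 -39.6] [0.4767197  0.19877176 0.04518315] [-8.99520151e+01  2.99361404e-02 -8.93742552e+01] 0.015756213957028354 [-0.0059197  -0.00287176]
25.5833 [0.4767 0.1987 0.0452] [ 0.1 -0.4  5.3] 0.015683340938613715
```

View pics/scene24c.png

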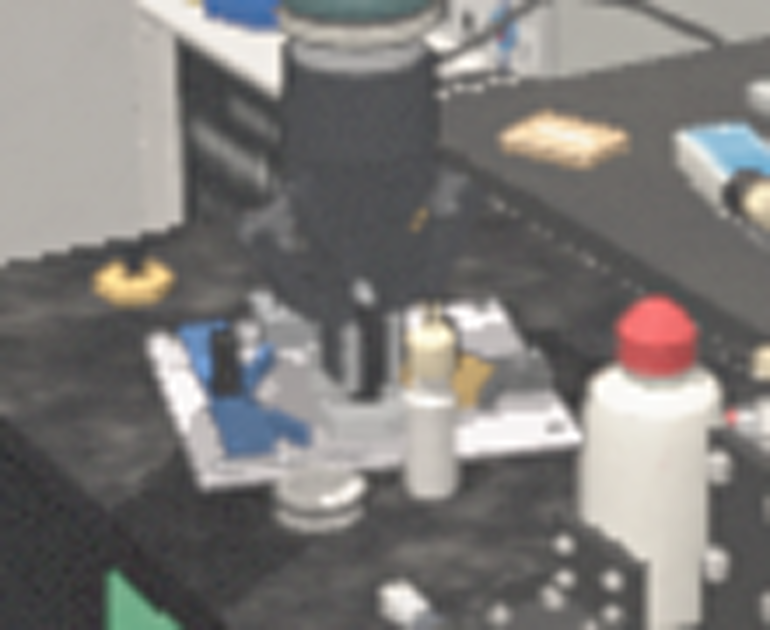

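>>> {"api": "play_rows", "payload": {"commands": [[[0,0,0.4,0],[0,0,0.8,0],[-0.3,-0.15,0.8,0.1],[-0.6,-0.3,0.8,0.2],[-0.6,-0.3,0.8,0.229],[-0.6,-0.3,0.8,0.229],[-0.6,-0.3,0.3,0.229],[-0.6,-0.3,0,0.229],[-0.6,-0.3,0,0.229]]]}}

```text
clock: 26.33
tool_pos: [0.4709, 0.1957, 0.0449]
tool_rot: [-90.0, 0.0, -76.4]
contact_force: [-0.8, -0.6, 6.1]
finger_gap: 0.0159
```

>>> {"api": "play_rows", "payload": {"commands": [[[0,0,0,0],[0,0,0,0],[0,0,0,0],[0,0,0,0],[0,0,1,0],[0,0,3,0],[0,0,6,0],[0,0,6,0]]], "claw": 3.0}}

```text
clock: 27.0
tool_pos: [0.4732, 0.1965, 0.1093]
tool_rot: [-89.6, 0.1, -76.3]
contact_force: [-0.1, 0.2, 0.6]
finger_gap: 0.03
```

```bash
python3 -c "
from tr import *
s=env.read_state();print(T(s['tool_pos']),s['tool_pos'],s['tool_rot'],s['finger_gap'],W(-2.8,11.2)-s['tool_pos'][:2])"
```

```text
[ -6.9 -42.7] [0.47320286 0.1965173  0.10925402] [-89.57246767   0.11347074 -76.29834839] 0.03001039127195207 [0.01909714 0.0505827 ]
```

>>> {"api": "play_rows", "payload": {"commands": [[[0,1,0,-0.12],[0.5,2,0,-0.24],[1,3,0,-0.36],[1.5,4,0,-0.48],[2,5.1,0,-0.6],[2.2,5.1,0,-0.72],[2.2,5.1,0,-0.768],[2.2,5.1,0,-0.768],[2.2,5.1,-2,-0.768],[2.2,5.1,-2,-0.768]]], "claw": 3.2}}

```text
clock: 27.83
tool_pos: [0.4907, 0.2462, 0.0829]
tool_rot: [-90.1, -0.2, -120.1]
contact_force: [-0.3, -0.0, -0.0]
finger_gap: 0.0321
```

```bash
python3 -c "
from tr import *
s=env.read_state();print(T(s['tool_pos']),s['tool_pos'],s['tool_rot'],s['finger_gap'],W(-1.5,11.2)-s['tool_pos'][:2])"; python3 shot.py 25 scene,190,150,110,90,7
```

```text
[-4.   9.8] [0.49068998 0.24617285 0.08289119] [ -90.11153889   -0.17526288 -120.14490183] 0.03206819786688031 [0.00281002 0.00062715]
27.8833 [0.4911 0.2461 0.0838] [-0.2 -0.4  0.7] 0.03209923010064104
```

View pics/scene25c.png

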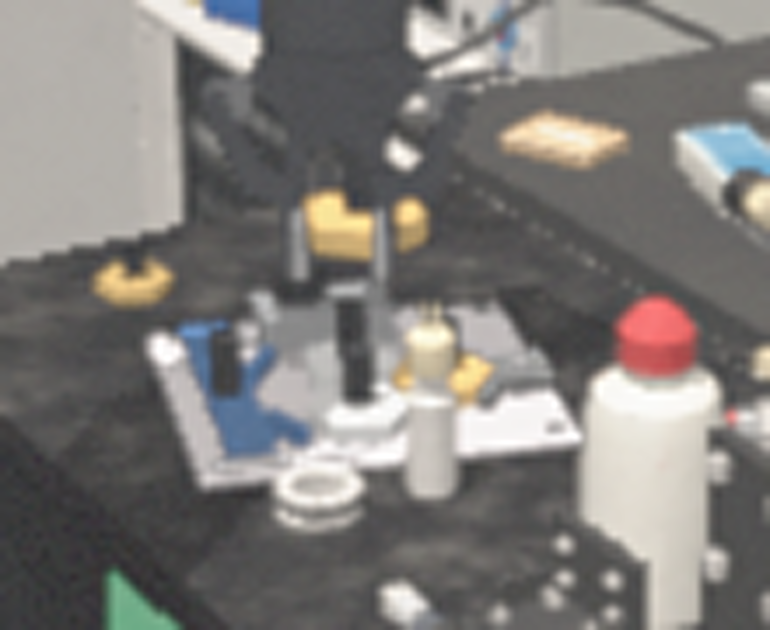

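>>> {"api": "play_rows", "payload": {"commands": [[[0.2,0,0,0],[0.2,0,-1.5,0],[0.2,0,-3,0],[0.2,0,-3.8,0],[0.2,0,-3.8,0]]]}}

```text
clock: 28.3
tool_pos: [0.4938, 0.2461, 0.0458]
tool_rot: [-90.1, -0.1, -120.3]
contact_force: [0.5, 0.4, -0.2]
finger_gap: 0.0324
```

>>> {"api": "play_rows", "payload": {"commands": [[[0,0,0,0],[0,0,0,0],[0,0,0,0],[0,0,0,0],[0,0,0,0],[0,0,0,0]]], "claw": 1.0}}

```text
clock: 28.8
tool_pos: [0.4947, 0.2468, 0.0473]
tool_rot: [-90.0, 0.1, -120.3]
contact_force: [-0.7, -0.1, 4.5]
finger_gap: 0.0154
```

```bash
python3 -c "
from tr import *
s=env.read_state();print(T(s['tool_pos']),s['tool_pos'],s['tool_rot'],s['finger_gap'],W(-8,9)-s['tool_pos'][:2])"; python3 shot.py 26 scene,190,150,110,90,7
```

```text
[-0.3 11.6] [0.49474315 0.24678972 0.04730354] [-8.99777929e+01  5.41913411e-02 -1.20253780e+02] 0.015425444765955651 [-0.00814315 -0.00028972]
28.85 [0.4948 0.2468 0.0473] [-2.  -0.5  5.4] 0.015702154898813558
```

View pics/scene26c.png

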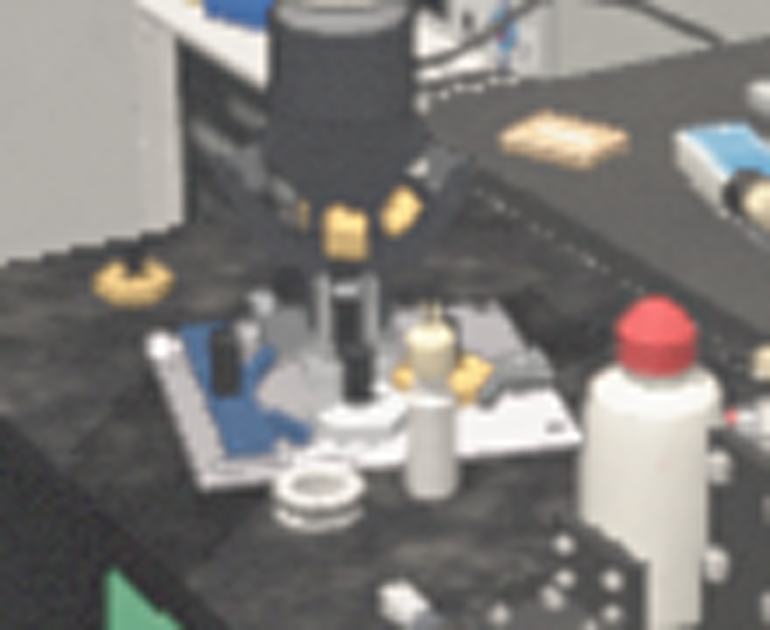

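>>> {"api": "play_rows", "payload": {"commands": [[[0,0,0.4,0],[0,0,0.8,0],[-0.4,0,0.8,-0.1],[-0.8,0,0.8,-0.2],[-0.8,0,0.8,-0.28],[-0.8,0,0.8,-0.28],[-0.8,0,0.3,-0.28],[-0.8,0,0,-0.28],[-0.8,0,0,-0.28]]]}}

```text
clock: 29.6
tool_pos: [0.4868, 0.247, 0.0471]
tool_rot: [-90.0, 0.1, -136.2]
contact_force: [-0.2, 0.3, 6.2]
finger_gap: 0.016
```

>>> {"api": "play_rows", "payload": {"commands": [[[0,0,0,0],[0,0,0,0],[0,0,0,0],[0,0,0,0],[0,0,1,0],[0,0,3,0],[0,0,6,0],[-4,-1,8,0.12],[-7,-1,8,0.24],[-10.5,-0.5,8,0.36],[-10.5,-0.5,8,0.48],[-10.5,-0.5,8,0.6],[-10.5,-0.5,8,0.72]]], "claw": 3.0}}

```text
clock: 30.68
tool_pos: [0.3809, 0.2421, 0.1276]
tool_rot: [-90.0, 0.1, -94.6]
contact_force: [-0.1, -0.7, -0.0]
finger_gap: 0.0301
```

```bash
python3 -c "
from tr import *
s=env.read_state();print(T(s['tool_pos']),s['tool_pos'],s['tool_rot'],s['finger_gap'])"; python3 shot.py 27 scene,190,150,110,90,7 top,150,190,65,60,10
```

```text
[-108.3  -24.9] [0.3808781  0.24208829 0.12756494] [-8.99681583e+01  6.98519227e-02 -9.46221362e+01] 0.03012273047811856
30.7833 [0.3815 0.2418 0.1274] [ 0.7  1.1 -1. ] 0.030202541449520875
```

View pics/top27c.png

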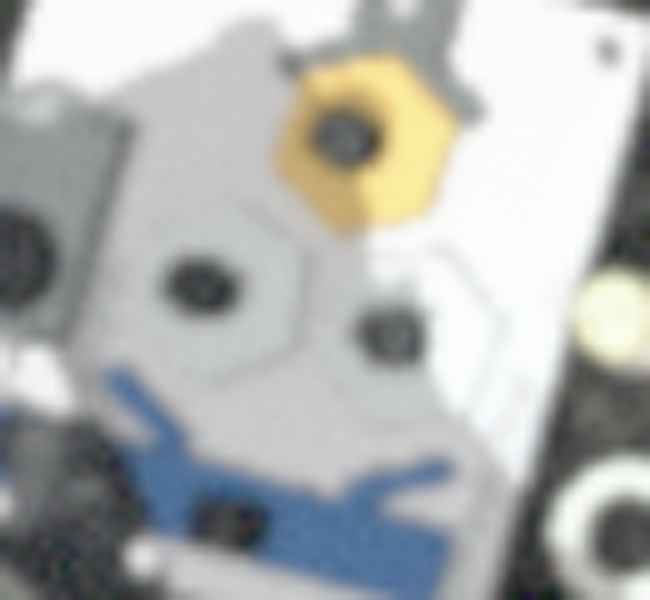

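Run:
```python
from ov import *
from fith import *
f="pics/top27.png"; r=np.radians
P=[]
for g,s in(((40,-18,0),gold),((-8,9,0),tint),((-9,-44,0),tint)):
    a=fit(f,g,150,190,65,60,s); print(a); P.append((*a[0],r(a[1])))
im=cv2.imread(f).astype(float); o=np.clip((im-120)/115,0,1)*255; cv2.imwrite("pics/top27e.png",o.astype(np.uint8))
ov("pics/top27e.png","pics/ov27.png",[(40,-18,0),(-8,9,0),(-9,-44,0)],u=150,v=190,w=65,h=60,f=10)
```

```text
(array([ 40.7, -17.3]), np.float64(-2.7), np.float64(54875.4))
(array([-10. ,   9.9]), np.float64(5.7), np.float64(2520.4))
(array([ -8.8, -48.5]), np.float64(-6.5), np.float64(936.4))
```

View pics/ov27.png

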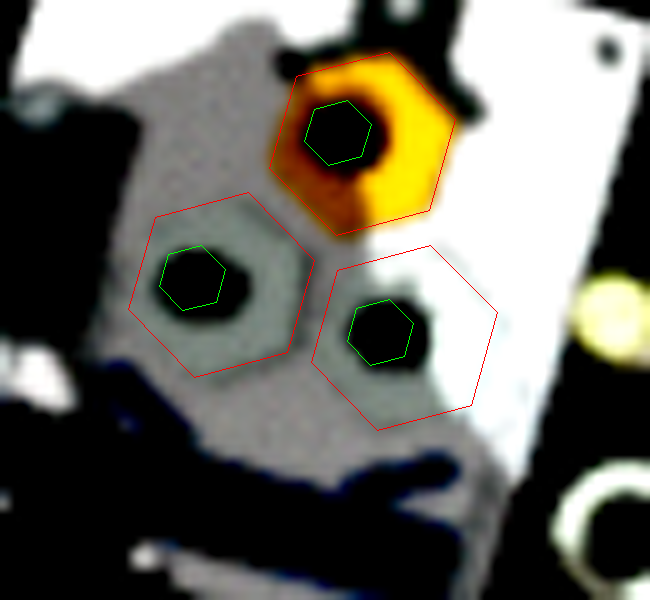

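View pics/scene27c.png

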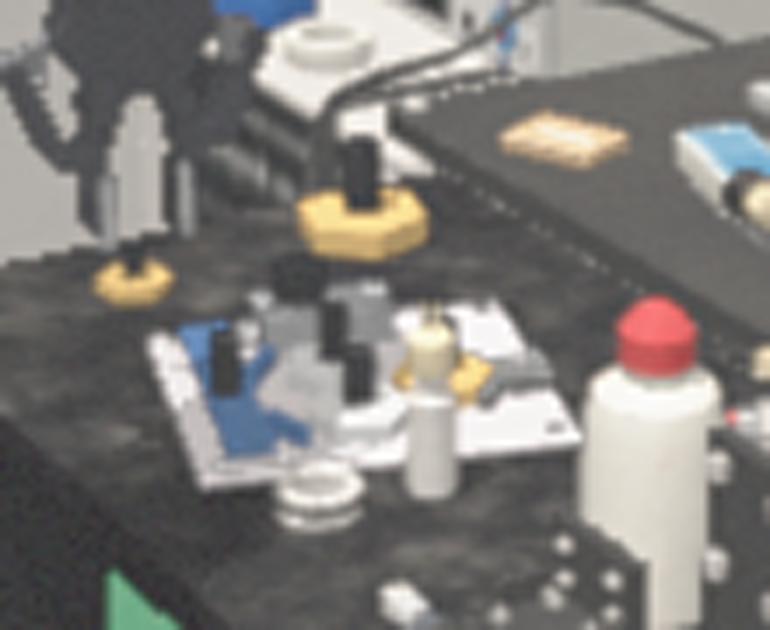

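>>> {"api": "play_rows", "payload": {"commands": [[[0,0,0,0.12],[0,0,0,0.24],[0,0,0,0.36],[0.5,0,0,0.48],[0.8,0.2,0,0.6],[1,0.3,0,0.72],[1,0.3,0,0.84],[1,0.3,0,0.96],[1,0.3,0,1.08],[1,0.3,0,1.2],[1,0.3,0,1.32],[1,0.3,0,1.367],[1,0.3,0,1.367],[1,0.3,0,1.367]]], "claw": 0}}

```text
clock: 31.95
tool_pos: [0.3916, 0.2443, 0.1268]
tool_rot: [-90.0, -0.0, -17.0]
contact_force: [-0.1, -0.1, 0.4]
finger_gap: 0.0001
```

```bash
python3 -c "
from tr import *
s=env.read_state();print(T(s['tool_pos']),s['tool_pos'],s['tool_rot'],s['finger_gap'],W(-97,-18)-s['tool_pos'][:2])"
```

```text
[-98.6 -19.8] [0.39160684 0.24429514 0.12675724] [-9.00067906e+01 -1.00604513e-02 -1.69844205e+01] 0.0001129729379356713 [0.00199316 0.00120486]
```

>>> {"api": "play_rows", "payload": {"commands": [[[0.1,0.15,-3,0.01],[0.1,0.15,-6,0.01],[0.1,0.15,-7.9,0.01],[0.1,0.15,-7.9,0.01],[0.4,0.06,-7.9,0.01],[0.7,-0.03,-7.9,0.01],[1.0,-0.12,-7.9,0.01],[1.2,-0.18,-7.9,0.01],[1.4,-0.23,-7.9,0.01],[1.6,-0.29,-7.9,0.01],[1.8,-0.35,-7.9,0.01],[2.0,-0.41,-7.9,0.01],[2.2,-0.46,-7.9,0.01],[2.4,-0.52,-7.9,0.01],[2.4,-0.52,-7.9,0.01]]]}}

```text
clock: 33.2
tool_pos: [0.4161, 0.2393, 0.0479]
tool_rot: [-90.0, -0.0, -16.2]
contact_force: [-1.7, 0.0, 1.3]
finger_gap: -0.0001
```

```bash
python3 -c "
from tr import *
s=env.read_state();print(T(s['tool_pos']),s['tool_pos'],s['contact_force'])"
```

```text
[-73.7 -17.7] [0.41606937 0.23926241 0.04792626] [-1.65250421  0.01501373  1.34239645]
```

>>> {"api": "play_rows", "payload": {"commands": [[[0.15,-0.04,0,0],[0.3,-0.09,0,0],[0.45,-0.13,0,0],[0.6,-0.18,0,0],[0.75,-0.22,0,0],[0.9,-0.26,0,0],[1.05,-0.31,0,0],[1.05,-0.31,0,0]]]}}

```text
clock: 33.87
tool_pos: [0.4255, 0.2363, 0.0475]
tool_rot: [-90.0, 0.1, -16.1]
contact_force: [-3.4, 0.6, 3.2]
finger_gap: 0.0001
```

```bash
python3 -c "
from tr import *
s=env.read_state();print(T(s['tool_pos']),s['tool_pos'],s['contact_force'])"; python3 shot.py 28 top,150,190,65,60,10
```

```text
[-63.8 -18. ] [0.42552362 0.23626327 0.04754575] [-3.41584445  0.64401893  3.21656105]
33.9167 [0.4255 0.2363 0.0475] [-4.2  1.2  2.8] -0.00016970166686630157
```

View pics/top28c.png

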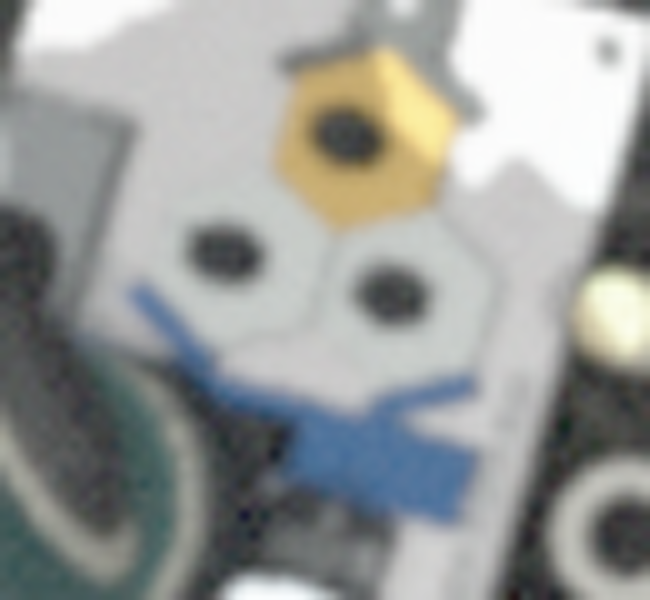

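Packing properly now. Keep pushing.

>>> {"api": "play_rows", "payload": {"commands": [[[0.1,-0.03,0,0],[0.2,-0.06,0,0],[0.3,-0.09,0,0],[0.4,-0.12,0,0],[0.5,-0.15,0,0],[0.6,-0.18,0,0],[0.7,-0.2,0,0],[0.7,-0.2,0,0]]]}}

```text
clock: 34.58
tool_pos: [0.4258, 0.236, 0.0473]
tool_rot: [-90.3, 0.7, -15.9]
contact_force: [-21.1, 6.0, 17.9]
finger_gap: -0.0001
```

```bash
python3 -c "
from tr import *
s=env.read_state();print(T(s['tool_pos']),s['tool_pos'],s['contact_force'])"; python3 shot.py 29 top,150,190,65,60,10
```

```text
[-63.5 -18.1] [0.42577865 0.23603669 0.04727186] [-21.10328117   6.00256205  17.86627108]
34.6333 [0.4258 0.236  0.0473] [-20.    5.2  17.1] -0.00021240485265661247
```

View pics/top29c.png

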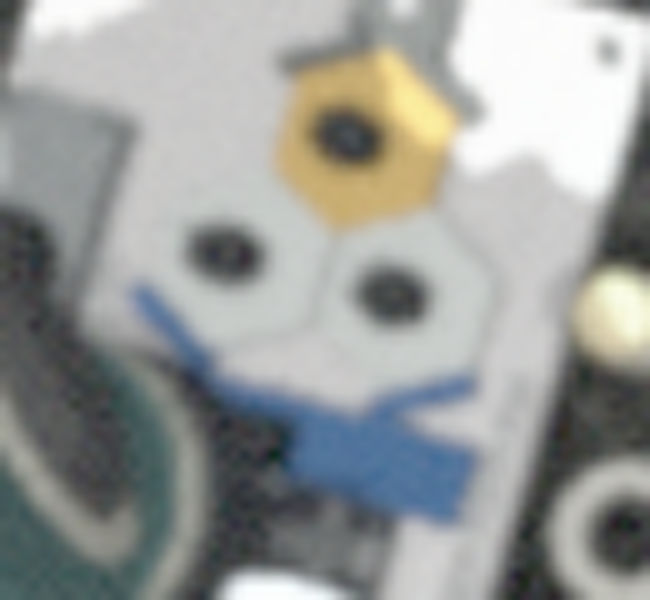

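Run:
```python
from ov import *
from fith import *
f="pics/top29.png"; r=np.radians
for g,s in(((40,-18,0),gold),((0,5,0),tint),((0,-41,0),tint)):
    print(fit(f,g,150,190,65,60,s))
im=cv2.imread(f).astype(float); o=np.clip((im-120)/95,0,1)*255; cv2.imwrite("pics/top29e.png",o.astype(np.uint8))
ov("pics/top29e.png","pics/ov29.png",[(40,-18,0),(.2,5,0),(.2,-41,0)],u=150,v=190,w=65,h=60,f=12)
cv2.imwrite("pics/n29.png",cv2.resize(cv2.imread("pics/top29e.png")[190:250,150:215],None,fx=12,fy=12,interpolation=cv2.INTER_CUBIC))
k=lambda u,v:(150+(u+.5)/10-.5,190+(v+.5)/10-.5)
for p in((140,287),(477,380)): print(T(ray("top",k(*p),.019)))
```

```text
(array([ 41.7, -17.3]), np.float64(-1.1), np.float64(49054.5))
(array([-7.3, 10.1]), np.float64(1.3), np.float64(31390.9))
(array([ -8.2, -41.8]), np.float64(2.3), np.float64(28809.5))
[-14.5  30.2]
[-15.2 -67.1]
```

View pics/ov29.png

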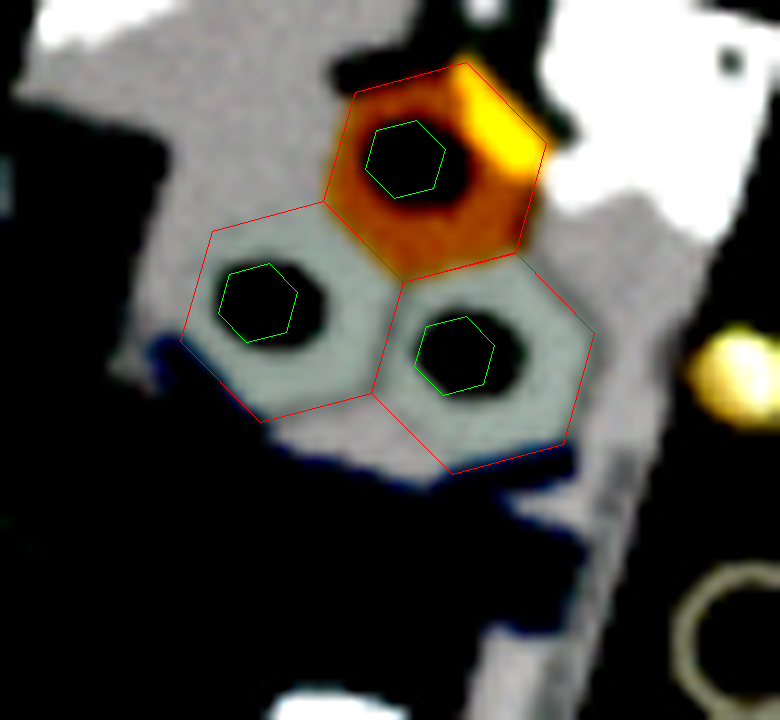

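View pics/n29.png

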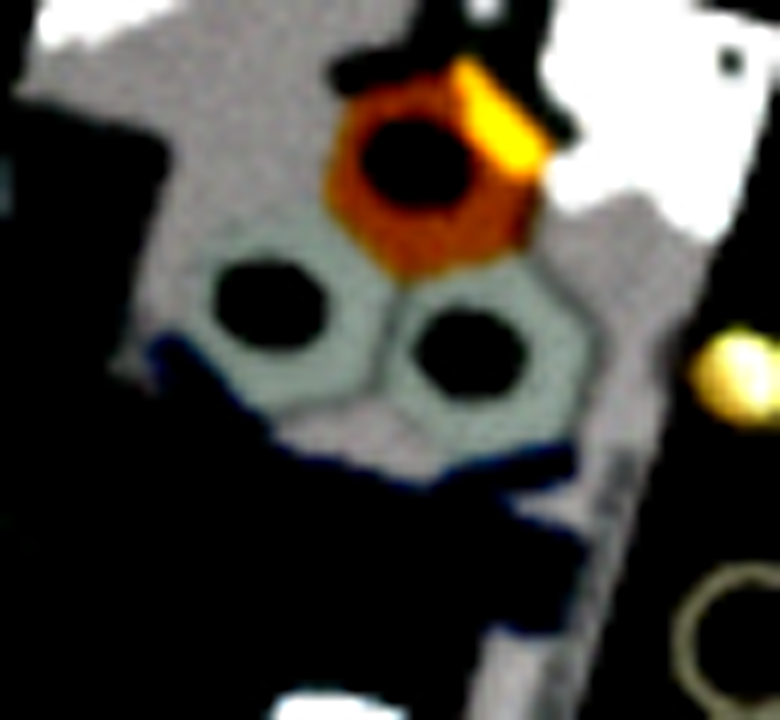

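>>> {"api": "play_rows", "payload": {"commands": [[[-0.3,0.09,0,0],[-0.6,0.18,0,0],[-0.9,0.26,0,0],[-1.5,0.44,0,0],[-2.5,0.7,0,0],[-2.5,0.7,3,0],[-2.5,0.7,7,0],[-2.5,0.7,11,0],[-2.5,0.7,15,0],[-2.5,4,17,0],[-2.5,8,18,0],[-2.5,12,18,0],[-3.5,16,18,0],[-3.5,20,18,0],[-3.5,20,18,0],[-3.5,20,18,0]]]}}

```text
clock: 35.97
tool_pos: [0.3963, 0.4365, 0.2268]
tool_rot: [-90.0, 0.0, -15.9]
contact_force: [-0.1, -0.7, -0.5]
finger_gap: -0.0
```

```bash
python3 shot.py 30 scene,190,150,110,90,7 top,150,190,65,60,10
python3 - <<'E'
from ov import *
from fith import *
f="pics/top30.png"
print(fit(f,(40,-18,0),150,190,65,60,gold))
im=cv2.imread(f).astype(float); o=np.clip((im-190)/65,0,1)*255; cv2.imwrite("pics/top30e.png",o.astype(np.uint8))
ov("pics/top30e.png","pics/ov30.png",[(40,-18,0),(.2,5,0),(.2,-41,0)],u=150,v=190,w=65,h=60,f=12)
E
```

```text
36.0667 [0.3979 0.4332 0.2271] [-0.1  0.4  0.6] 0.00015056608992479196
(array([ 41.6, -16.9]), np.float64(-1.7), np.float64(41998.5))
```

View pics/ov30.png

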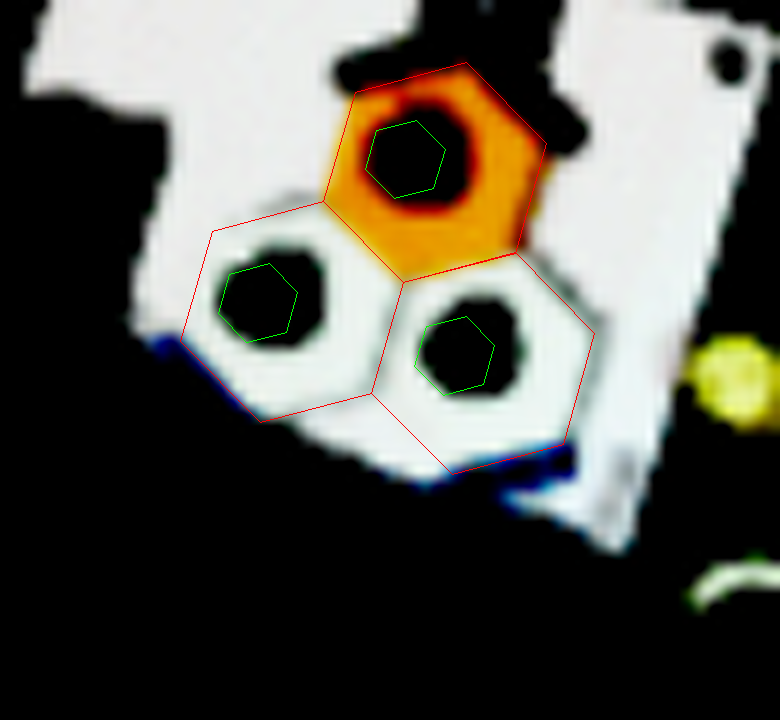

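View pics/scene30c.png

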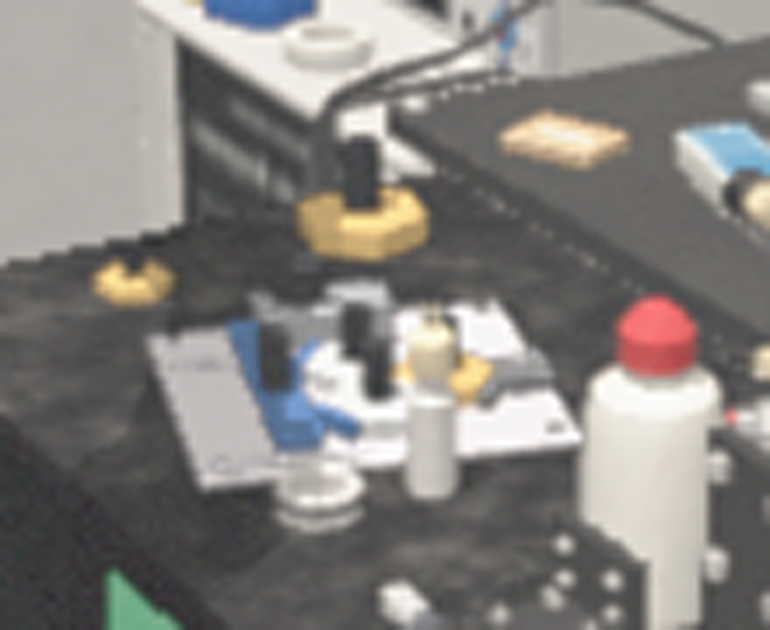

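View pics/top30.png

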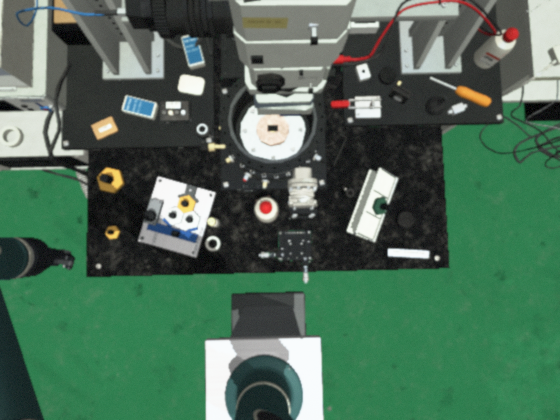

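```bash
python3 -c "
from workcell import close_job
print(close_job())"
```

```text
the job is handed in; nothing more can be done
None
```

I laid both silver segments mirror-side down in front of the gold one and closed the blue gate on the pack. I handed the job in at about 36 s. The verdict is not reported to me.

- **Laying the segments:** I gripped each silver by its leaning post, set its low edge on the tray floor, and let it drop flat.
- **First gate push failed:** The gate stopped after about 18 mm. The silvers were turned about 30 degrees the wrong way, so the pack could not close. I pulled the gate back by its handle, re-gripped each post, turned both silvers to the right angle and pushed again.
- **Knob:** I did not touch it. The gate moved freely well past the 4 mm lock limit, so it was not locked.

**Final checks:**
- The gate stopped after about 27.7 mm of travel, measured from the pictures, under a push of about 22 N along the gate.
- With the arm clear, the expected pack outline matched all three plates in the top view to within about 1–2 mm.
- All three plates look flat in both views, and the dark blank is still in the rack. I saw no change in the loose parts in the last top picture, and I do not know of any contact with them.

**Disagreements:**
- The automatic outline fit for the gold gave x = 41.6 mm, y = −16.9 mm and −1.7 degrees, against the nominal 40, −18 and 0. I put this down to picture resolution.
- The same fit placed the two silvers about 8 mm short, which disagrees with the outline. I discounted it because their tint against the tray is too weak to fit reliably.
- That flat faces actually touch was judged from the pictures and the push force; I did not measure it directly.

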